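Load the check weights on their plate and hold the balance cover half open

TASK

The balance is due for its check: set the big flat steel disc weight down in the middle of the round steel plate and the small disc weight in the middle of the big one, placed and not dropped. Then take the black grip bar on the balance's clear cover, swing the cover up to 45 degrees open and keep holding it there, because it falls shut by itself and I need both hands to slide the plate in: finish while still holding it. Do not throw the cover far past that angle, and leave the other things on the bench where they are.

Things in the scene. Friction and masses are not known exactly. Their poses are not given: they have to be found in the camera images.
- plate_top (a point): centre of the upper face of the loose round steel plate: flat disc 100 mm across, 6 mm thick, lying on the bench (this point is 6 mm above the bench); z up. Thin turned rings mark its middle.
- big_mid (a point): centre, half-way up, of the big disc weight: plain steel disc 56 mm across, 10 mm thick, about 0.19 kg, lying flat on the bench; z up
- small_mid (a point): centre, half-way up, of the small disc weight: plain steel disc 38 mm across, 10 mm thick, about 0.09 kg, lying flat on the bench; z up
- grip_bar (a point): centre of the black bar on the balance's clear cover, near its front edge: round bar 16 mm thick, 30 mm long (y axis, parallel to the hinge; x towards the hinge), flat free ends, on a thin stem 24 mm above the cover's top (129 mm above the bench, shut). Pinched from above end to end (30 mm) or round it (16 mm), it turns between the fingers as the cover swings. Moves with the cover.
- cover_hinge (a point): middle of the cover's hinge line at the back of the balance, 50 mm above the bench; does not move. The grip bar is parallel to it and travels on an arc about it: with the cover shut the bar's centre stands 137 mm in front of the hinge line and 79 mm above it.
- balance_cover (a joint): angle of the balance's clear cover in rad: 0 shut, growing as its front swings up and back, stop at 1.4. A clear box about 153 mm deep, 156 wide, 55 high, about 0.1 kg with the bar; no spring or catch, it falls shut when let go. The balance (249 x 200 mm, 105 high with the cover) stands fast on the bench.
- stray_bung: bystander: black rubber bung, 32 mm across, 26 mm high, standing among the discs; origin under its centre
- mortar: bystander: white mortar, 73 mm across, 42 mm high; origin under its centre
- marker: bystander: marker pen lying on the bench, 134 mm long, 16 mm thick; origin under its centre
- flask: bystander: glass conical flask, 91 mm across, 146 mm high; origin under its centre
- vial_c: bystander: small capped vial, 30 mm across, 58 mm high; origin under its centre
- vial_d: bystander: small capped vial, 30 mm across, 58 mm high; origin under its centre
- filter_box: bystander: round flat box, 73 mm across, 23 mm high; origin under its centre
- tall_bottle (a point): point on the bench under the tallest of the five reagent bottles that always stand fast between the robot and the discs, never moves: clear bottle, 100 mm across, 180 mm high. The other four (up to 171 mm high) stand nearer the robot; keep the arm clear of them all.
Things that resemble listed ones, but are neither listed nor needed, are in the scene too. What is shaped like the part that bears big_mid but pink is not meant.

How it is judged:
On the way, in this order (a step that is already met when the one before it is completed fails the run):
1. the big weight lies flat and released in the middle of the plate, the cover still shut (horizontal distance between big_mid and plate_top below 0.009 m and z of big_mid in the frame of plate_top between 0.002 and 0.008 m and angle between big_mid's own z axis and vertical below 0.12 rad and contact force between big_weight and the arm below 0.1 N and contact force between big_weight and the fingers below 0.1 N and linear speed of big_weight below 0.03 m/s and value of joint balance_cover below 0.1 rad), for 0.2 s.
2. the small weight lies flat and released in the middle of the big one, the cover still shut (all of step 1 and horizontal distance between small_mid and big_mid below 0.009 m and z of small_mid in the frame of big_mid between 0.007 and 0.013 m and angle between small_mid's own z axis and vertical below 0.12 rad and contact force between small_weight and the arm below 0.1 N and contact force between small_weight and the fingers below 0.1 N and linear speed of small_weight below 0.03 m/s), for 0.2 s.
3. the cover is held open at 45 degrees (value of joint balance_cover between 0.646 and 0.925 rad and velocity of joint balance_cover between -0.1 and 0.1 rad/s and contact force between the fingers and grip above 0.3 N), for 0.3 s.
At the end, for the whole second after the job is handed in: The big disc lies flat on the plate within 9 mm of its centre and the small disc flat on the big one within 9 mm of its centre, both untouched by the robot; the cover stands still between 37 and 53 degrees open (0.646 to 0.925 rad) with the fingers pressing on its grip bar by more than 0.3 N (all of step 3 and horizontal distance between big_mid and plate_top below 0.009 m and z of big_mid in the frame of plate_top between 0.002 and 0.008 m and angle between each of big_mid, small_mid's own z axis and vertical below 0.12 rad and horizontal distance between small_mid and big_mid below 0.009 m and z of small_mid in the frame of big_mid between 0.007 and 0.013 m and contact force between each of big_weight, small_weight and the arm below 0.1 N and contact force between each of big_weight, small_weight and the fingers below 0.1 N and linear speed of each of big_weight, small_weight below 0.03 m/s); the arm keeps its last pose, push and grip.
It fails at once if a weight falls or is thrown (faster than 1.1 m/s) (linear speed of any of big_weight, small_weight above 1.1 m/s).
It fails at once if the cover is thrown open past 67 degrees (1.17 rad) (value of joint balance_cover above 1.17 rad).
It fails at once if a bystander is shifted by more than 25 mm (distance of any of stray_bung, mortar, marker, flask, vial_c, vial_d, filter_box from where it was at the start of the episode above 0.025 m).
It also fails if it takes over 58 s, if anything falls off the work surface, if the arm or the gripper's body presses on something with over 40 N, if the wrist force passes 120 N, or if a joint passes its speed limit or range.

ROBOT

A 6-joint arm with a two-finger parallel gripper is mounted at the origin on the work surface; the furniture and walls round the work are solid. World frame = base frame: x ahead of the robot, y to its left, z up, the work surface at z = 0. Lengths are in m, angles in rad, forces in N, time in s.
With the tool pointing down it reaches from about 0.375 to 0.9 m from the base axis. Payload 3.1 kg.
Tool frame: the origin (TCP) lies on the centre line of the jaws, within the pads' length; the fingertips stand 17 mm ahead of it and the grasp point (between the pads) lies 2 mm behind it; y points along the fingers, z is the direction in which the jaws open and shut, and the axes are right-handed (so a half turn about y gives the same grasp; the last joint's range is limited). The gripper opens to 85 mm and grips with 20 to 120 N. Pads are 22 mm wide; open, the fingers measure 114 mm over their backs; the gripper's body (76 mm by 85 mm) begins 54 mm behind the grasp point. The pads swing forward as they close: fully open they stand 13 mm farther back than shut.
Start: joints at [-1.407, 0.527, 1.433, -0, 1.181, -0.178], TCP at [0.21, -0.589, 0.227] pointing down, gripper open.
Joint ranges: [-3.08, 3.08], [-0.75, 2.2], [0.22, 2.44], [-1.43, 4.57], [0, 2.65], [-2.85, 2.85]. Speed limits (rad/s): [2.79, 2.79, 3.14, 3.14, 3.14, 3.14].

INTERFACE

Orientations are given as a unit quaternion [x, y, z, w].
In Python, from station import manip gives the robot as it stands.
- The arm moves only by the shell command python3 -m handwheel 'ROWS' [FORCE]. ROWS is JSON, one flat list of numbers, 7 for each row, row after row: the shift along the tool's x, y, z in cm, then the turn, a rotation vector about the tool's x, y, z in rad, then the finger opening in cm, from 0 to 8.54. A call has 1 to 10 rows; each row is the pose to reach, as a shift and turn from the pose commanded when the call began, along the tool's axes at that moment; what a row does not reach only later rows make up. A row lasts 1/12 s, in which the tool goes at most 41.7 mm and 7.16 degrees, less where a joint would pass 70% of its speed; a pose out of reach is approached as far as the arm can. A call with a gripper value outside its range is refused whole. The fingers move at their own pace and stop on an object; FORCE is the grip in N (left out, the last holds). Time passes only in rows, so rows that repeat a pose let the fingers close. It gives the time, the measured TCP pose, the force and the opening at its end, in the units of the state.
- manip.sense(): the state, without advancing time (a new reading comes with each control period).
- manip.snapshot(name): name is "scene" or "top" or "wrist"; returns a dict with "frame" (420x560x3 uint8, red, green, blue), "depth" (420x560 float32, m along the optical axis (not along the pixel's ray), 0 where there is no reading), "camera_matrix" (3x3 intrinsics, pixels), "k1" (the pictures are not rectified: a ray, as slopes to the right and down, at radius r is drawn at 1 + k1 r^2 times it, then the intrinsics apply), "rvec" (rotation vector, rad) and "tvec" (3), from world to camera coordinates, as OpenCV has them. Camera axes: x right, y down, z forward; pixel columns grow to the right and rows downward; lengths in m; the calibration is good to about 2 mm. A picture is of the moment at which its call begins.
- manip.sign_off(): hands the job in, once; it reports no verdict.
The state is a dict: "t": time; "q": joint angles; "qd": joint speeds; "tau": joint torques, N m; "tcp_pos": TCP position; "tool_rot": TCP orientation; "force": force on the tool from outside, world axes, zero at the start; "ft_torque": the same for the moment, N m; "finger_gap": opening from 0.0 (shut) to 1.0 (fully open).
Only numpy, scipy, OpenCV 4.12 (cv2) and the standard library are available. Lean on these libraries where they do the work, as an engineer would, in place of code of your own. Each camera call takes 0.05 s, during which the arm holds its last target.

## Working session

There is one attempt and no reset: what is moved stays moved. The work goes in short steps, Python scripts to look and compute and a shell command to move; the robot and the scene stay as the last step left them, time stands still between calls to the robot, and variables do not carry over. Pictures are saved under pics/ and viewed, and the job is handed in when it is done.

```bash
ls; mkdir -p pics; cat > h.py <<'E'
import numpy as np, cv2
from station import manip
def snap(n,fn=None):
    s=manip.snapshot(n)
    if fn: cv2.imwrite(f'pics/{fn}.png',cv2.cvtColor(s['frame'],cv2.COLOR_RGB2BGR))
    return s
E
python3 - <<'E'
from h import *
print(manip.sense())
for n in ['scene','top','wrist']:
    s=snap(n,n+'0'); print(n,s['camera_matrix'],s['k1'],s['rvec'],s['tvec'])
    np.savez(n+'0.npz',**s)
E
```

```text
pics
{'t': 0.0, 'q': array([-1.40649075e+00,  5.28468361e-01,  1.43393125e+00, -2.47602421e-05,
        1.18139215e+00, -1.78500305e-01]), 'qd': array([-8.69864736e-04, -7.61284614e-04, -7.73976930e-04, -7.58093173e-05,
       -3.95612356e-04, -1.60675222e-03]), 'tau': array([ 1.21898040e-03, -4.42349732e+01, -1.78026080e+01, -1.13420281e-04,
        8.37543514e-03,  8.90577724e-06]), 'tcp_pos': array([ 0.20997999, -0.58788585,  0.22642308]), 'tool_rot': array([-0.12061338,  0.69752171, -0.69596662,  0.12060823]), 'force': array([-0.28540831, -0.57557075,  0.28792908]), 'ft_torque': array([ 0.03555436,  0.07090695, -0.00341907]), 'finger_gap': 0.9977529203231164}
scene [[507.56898048   0.         279.37767843]
 [  0.         507.56898048 213.54305083]
 [  0.           0.           1.        ]] -0.165631357794879 [ 0.59414474 -2.45893305  1.47840423] [0.4905507  0.21663236 0.91972516]
top [[449.12308725   0.         273.51932168]
 [  0.         449.12308725 208.15687154]
 [  0.           0.           1.        ]] -0.1171890506055379 [ 2.15713021 -2.17527817  0.08583452] [0.04182555 0.55186129 1.27275998]
wrist [[356.57566034   0.         278.61410683]
 [  0.         356.57566034 214.44793233]
 [  0.           0.           1.        ]] -0.08310313102048286 [-2.33895927  1.64840966  0.27536772] [-0.62364199 -0.04038654  0.38159751]
```

View pics/scene0.png

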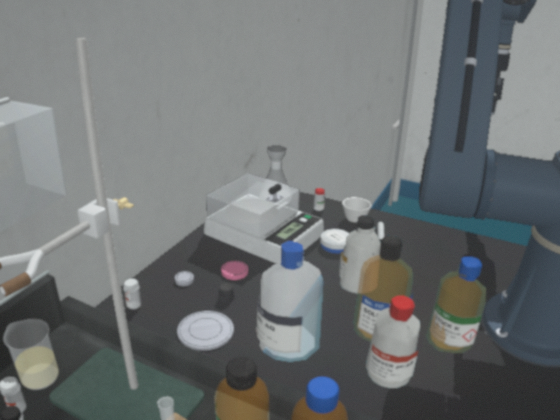

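View pics/top0.png

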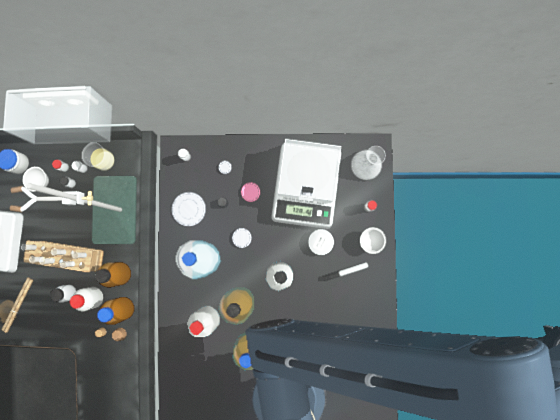

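View pics/wrist0.png

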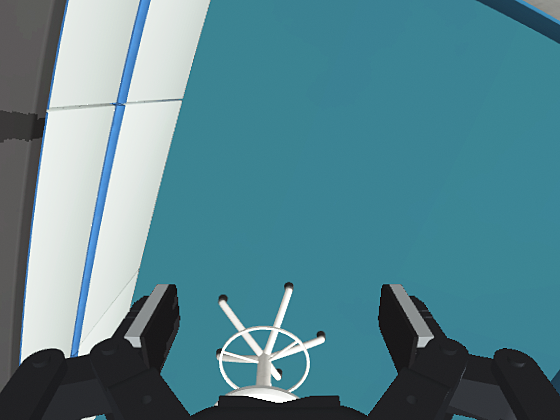

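The top view shows the plate near (188,209), discs near (225,167) and (241,238), a pink one at (250,192) and the balance near (305,180). I'll zoom in and localize them.

```bash
cat >> h.py <<'E'
def ray(s,u,v):
    K=s['camera_matrix']; xd=np.array([(u-K[0,2])/K[0,0],(v-K[1,2])/K[1,1]]); x=xd.copy()
    for _ in range(30): x=xd/(1+float(s['k1'])*(x@x))
    R=cv2.Rodrigues(np.array(s['rvec'],float))[0]; o=-R.T@np.array(s['tvec']).ravel()
    return o,R.T@np.array([x[0],x[1],1.])
def onplane(s,u,v,z):
    o,d=ray(s,u,v); return o+d*(z-o[2])/d[2]
def proj(s,P):
    R=cv2.Rodrigues(np.array(s['rvec'],float))[0]; p=R@np.array(P)+np.array(s['tvec']).ravel()
    x=p[:2]/p[2]; x=x*(1+float(s['k1'])*(x@x)); K=s['camera_matrix']
    return K[0,0]*x[0]+K[0,2],K[1,1]*x[1]+K[1,2]
def ld(n): return dict(np.load(n+'.npz'))
E
python3 - <<'E'
from h import *
s=ld('top0')
f=cv2.cvtColor(s['frame'],cv2.COLOR_RGB2BGR)
c=f[125:295,155:400]; cv2.imwrite('pics/top0z.png',cv2.resize(c,None,fx=3.2,fy=3.2,interpolation=cv2.INTER_CUBIC))
for nm,u,v,z in [('plate',188,209,.006),('sm?',225,167,.01),('pink',250,192,.01),('big?',241,238,.01),('bung',222,202,.026),('bar',306,189,.129),('filter',321,241,.023),('tall',189,258,.18),('b2',279,277,.15),('b3',237,310,.15),('b4',196,327,.15),('b5',244,360,.15)]:
    print(nm,onplane(s,u,v,z).round(3), onplane(s,u,v,0).round(3), s['depth'][v,u])
o,d=ray(s,280,210);print(o)
f=cv2.cvtColor(ld('scene0')['frame'],cv2.COLOR_RGB2BGR)
c=f[130:370,110:410]; cv2.imwrite('pics/scene0z.png',cv2.resize(c,None,fx=2.5,fy=2.5,interpolation=cv2.INTER_CUBIC))
E
```

```text
plate [0.554 0.291 0.006] [0.554 0.292 0.   ] 1.3230116
sm? [0.678 0.18  0.01 ] [0.68  0.182 0.   ] 1.3309737
pink [0.602 0.106 0.01 ] [0.603 0.107 0.   ] 1.3160526
big? [0.467 0.133 0.01 ] [0.467 0.134 0.   ] 1.3115331
bung [0.572 0.187 0.026] [0.574 0.19  0.   ] 1.3035259
bar [ 0.593 -0.051  0.129] [ 0.611 -0.059  0.   ] 1.1937485
filter [ 0.456 -0.099  0.023] [ 0.457 -0.101  0.   ] 1.2871279
tall [0.412 0.251 0.18 ] [0.409 0.288 0.   ] 1.1130469
b2 [0.362 0.023 0.15 ] [0.353 0.023 0.   ] 1.1561683
b3 [0.277 0.132 0.15 ] [0.258 0.146 0.   ] 1.1108936
b4 [0.233 0.238 0.15 ] [0.208 0.267 0.   ] 1.1437244
b5 [0.149 0.114 0.15 ] [0.113 0.127 0.   ] 1.1223851
[0.43022997 0.01853966 1.31938497]
```

View pics/top0z.png

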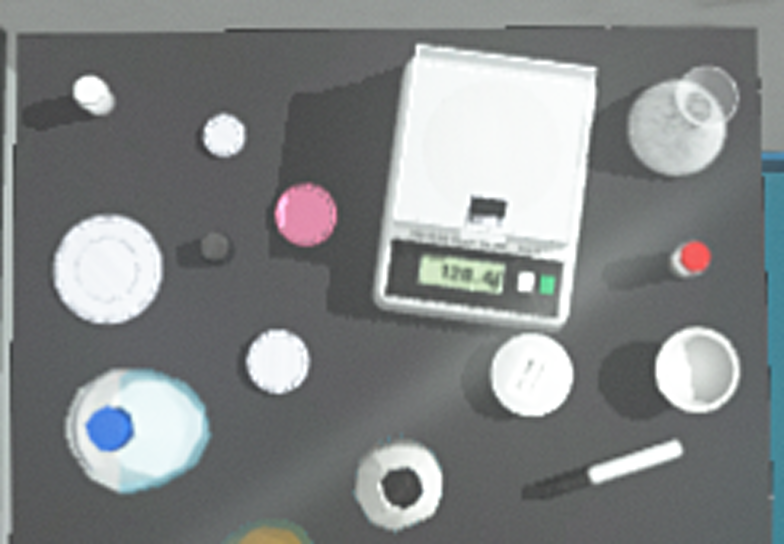

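View pics/scene0z.png

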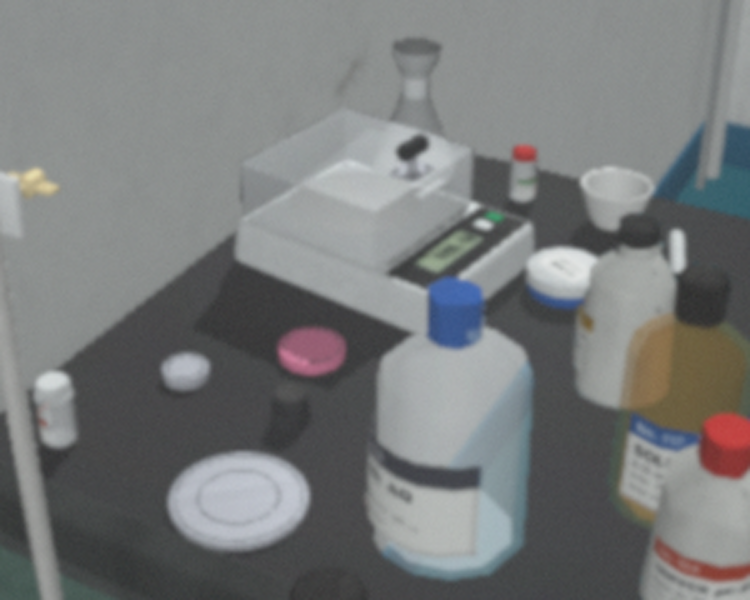

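```bash
python3 - <<'E'
from h import *
from scipy.spatial.transform import Rotation as R
print(R.from_quat(manip.sense()['tool_rot']).as_matrix().round(3))
s=ld('top0'); f=s['frame']; g=f.min(axis=2).astype(int); hsv=cv2.cvtColor(f,cv2.COLOR_RGB2HSV)
m=((hsv[...,2]>150)&(hsv[...,1]<60)).astype(np.uint8)
n,lab,st,ce=cv2.connectedComponentsWithStats(m)
for i in range(1,n):
    x,y,w,h,a=st[i]
    if a>40 and 155<x<400 and 125<y<300:
        c=ce[i]; cn,_=cv2.findContours((lab==i).astype(np.uint8),cv2.RETR_EXTERNAL,cv2.CHAIN_APPROX_NONE); (cx,cy),r=cv2.minEnclosingCircle(cn[0])
        print(st[i],c.round(1),(round(cx,1),round(cy,1),round(r,1)),[onplane(s,*c,z).round(4)[:2] for z in (0.006,.01)],'diam',round(2*np.sqrt(a/np.pi)*1.31/449,4))
# balance body: corners
for u,v in [(158,150),(158,250),(392,135),(392,250)]: print(u,v,onplane(s,u,v,0).round(3))
for (u,v) in [(415,45),(597,68),(375,305),(565,325),(394,222),(568,247)]:
    U,V=155+u/3.2,125+v/3.2; print((u,v),onplane(s,U,V,.05).round(3),onplane(s,U,V,.105).round(3),s['depth'][int(V),int(U)])
E
```

```text
[[-0.942 -0.     0.336]
 [-0.336  0.002 -0.942]
 [-0.    -1.    -0.002]]
[ 272  139   70   90 4054] [307.7 176.5] (307.5, 183.0, 49.9) [array([ 0.6473, -0.0643]), array([ 0.6466, -0.064 ])] diam 0.2096
[352 146  34  34 768] [367.1 163.4] (369.0, 161.5, 18.9) [array([ 0.6852, -0.242 ]), array([ 0.6844, -0.2412])] diam 0.0912
[178 149  13  12 112] [183.7 154.3] (184.0, 154.0, 6.7) [array([0.7188, 0.3056]), array([0.7179, 0.3047])] diam 0.0348
[219 160  13  14 138] [224.7 166.8] (224.8, 166.7, 6.7) [array([0.679 , 0.1817]), array([0.6782, 0.1812])] diam 0.0387
[172 192  34  34 924] [188.3 208.6] (188.3, 208.7, 17.2) [array([0.555 , 0.2895]), array([0.5547, 0.2887])] diam 0.1001
[286 205  27  12 217] [298.5 210.1] (298.7, 210.4, 13.5) [array([ 0.5477, -0.0358]), array([ 0.5473, -0.0357])] diam 0.0485
[360 227  26  27 564] [372.6 240.1] (372.7, 240.2, 13.4) [array([ 0.4575, -0.2517]), array([ 0.4574, -0.2509])] diam 0.0782
[232 228  20  20 307] [241.5 237.5] (241.5, 237.5, 9.9) [array([0.4686, 0.1318]), array([0.4685, 0.1314])] diam 0.0577
[308 229  26  26 535] [320.6 241.5] (320.7, 241.6
[... 243 characters left out ...]
 276.1, 14.0) [array([0.3562, 0.0225]), array([0.3564, 0.0225])] diam 0.0708
[339 262  29  14 171] [353.1 268.8] (353.0, 268.5, 15.0) [array([ 0.3747, -0.1929]), array([ 0.3749, -0.1922])] diam 0.0431
158 150 [0.735 0.386 0.   ]
158 250 [0.433 0.381 0.   ]
392 135 [ 0.773 -0.322  0.   ]
392 250 [ 0.428 -0.31   0.   ]
(415, 45) [0.75  0.003 0.05 ] [0.736 0.004 0.105] 1.3461859
(597, 68) [ 0.728 -0.161  0.05 ] [ 0.715 -0.153  0.105] 1.3414316
(375, 305) [0.515 0.041 0.05 ] [0.512 0.04  0.105] 1.3204325
(565, 325) [ 0.496 -0.127  0.05 ] [ 0.493 -0.121  0.105] 1.3082641
(394, 222) [0.589 0.023 0.05 ] [0.582 0.023 0.105] 1.2433153
(568, 247) [ 0.565 -0.131  0.05 ] [ 0.56  -0.124  0.105] 1.2577083
```

```bash
python3 - <<'E'
from h import *
s=ld('top0');f=cv2.cvtColor(s['frame'],cv2.COLOR_RGB2BGR)
c=f[130:240,255:355]; cv2.imwrite('pics/bal0.png',cv2.resize(c,None,fx=6,fy=5.4,interpolation=cv2.INTER_CUBIC))
E
```

```text
(no output)
```

View pics/bal0.png

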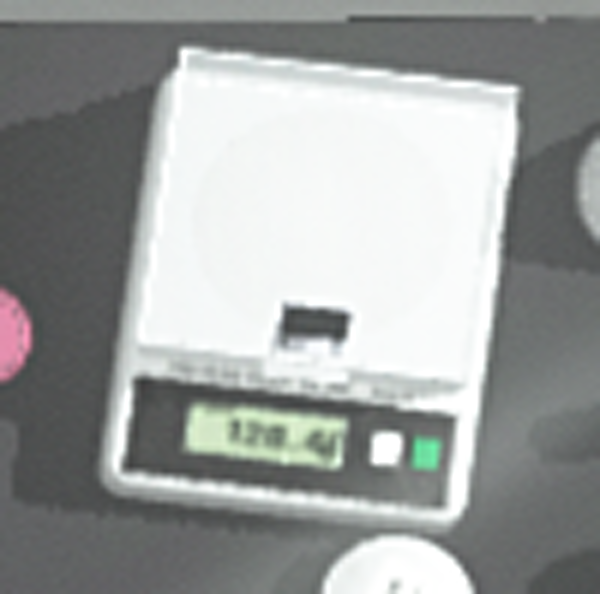

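Top view is good enough: big disc (0.468, 0.131), small disc (0.678, 0.181), plate (0.555, 0.290), and the bar about (0.59, -0.054) with a balance yaw of about -0.13 rad. I'll go up and over, turning the jaws parallel to the hinge.

```bash
cat >> h.py <<'E'
from scipy.spatial.transform import Rotation as Rt
def rel(p,zyaw=None,pitch=0):
    """cm shift and rotvec in tool axes to put TCP at p with tool y down, jaw azimuth zyaw"""
    st=manip.sense(); R=Rt.from_quat(st['tool_rot']).as_matrix(); d=R.T@(np.array(p)-st['tcp_pos'])*100
    rv=np.zeros(3)
    if zyaw is not None:
        z=np.array([np.cos(zyaw),np.sin(zyaw),0]); y=np.array([0,0,-1.]); x=np.cross(y,z)
        rv=Rt.from_matrix(R.T@np.stack([x,y,z],1)).as_rotvec()
    print('t',round(st['t'],2),'tcp',st['tcp_pos'].round(4),'shift cm',d.round(2),'rot',rv.round(3),'gap',round(st['finger_gap'],3),'F',st['force'].round(1),'q',st['q'].round(2))
E
python3 -c "
from h import *
rel([.52,-.25,.30],-1.705)"
```

```text
t 0.15 tcp [ 0.21   -0.5881  0.2266] shift cm [-40.56  -7.29 -21.43] rot [0.002 0.477 0.   ] gap 1.002 F [0.3 0.2 0.4] q [-1.41  0.53  1.43  0.    1.18 -0.18]
```

```bash
python3 -m handwheel '[-10,-7.3,-5,0,0.12,0,7, -40.6,-7.3,-21.4,0,0.477,0,7, -40.6,-7.3,-21.4,0,0.477,0,7, -40.6,-7.3,-21.4,0,0.477,0,7, -40.6,-7.3,-21.4,0,0.477,0,7, -40.6,-7.3,-21.4,0,0.477,0,7, -40.6,-7.3,-21.4,0,0.477,0,7, -40.6,-7.3,-21.4,0,0.477,0,7, -40.6,-7.3,-21.4,0,0.477,0,7, -40.6,-7.3,-21.4,0,0.477,0,7]' 30
python3 -c "
from h import *
rel([.468,.131,.28],-1.705)"
```

```text
t: 0.98
tcp_pos: [0.486, -0.2874, 0.2943]
tool_rot: [0.047, 0.706, -0.705, -0.048]
force: [0.3, -0.9, 0.5]
finger_gap: 0.821
t 0.98 tcp [ 0.486  -0.2874  0.2943] shift cm [  7.39   1.44 -41.22] rot [ 0. -0.  0.] gap 0.821 F [ 0.3 -0.9  0.5] q [-0.73  0.37  1.5  -0.    1.27  0.97]
```

```bash
python3 -m handwheel '[0,0,-4,0,0,0,7, 7.2,1,-41,0,0,0,7, 7.2,1,-41,0,0,0,7, 7.2,1,-41,0,0,0,7, 7.2,1,-41,0,0,0,7, 7.2,1,-41,0,0,0,7, 7.2,1,-41,0,0,0,7, 7.2,1,-41,0,0,0,7, 7.2,1,-41,0,0,0,7, 7.2,1,-41,0,0,0,7]'
python3 - <<'E'
from h import *
w=snap('wrist','w1'); s=snap('scene','s1'); np.savez('w1.npz',**w)
rel([.468,.131,.25],-1.705)
E
```

```text
t: 1.82
tcp_pos: [0.468, 0.1265, 0.2842]
tool_rot: [-0.047, -0.705, 0.706, 0.048]
force: [1.0, -0.1, -0.0]
finger_gap: 0.822
t 1.92 tcp [0.4669 0.1301 0.284 ] shift cm [-0.1  3.4 -0.1] rot [0.002 0.008 0.002] gap 0.823 F [-0.4 -0.1 -0.2] q [0.04 0.27 1.7  0.   1.17 1.74]
```

View pics/w1.png

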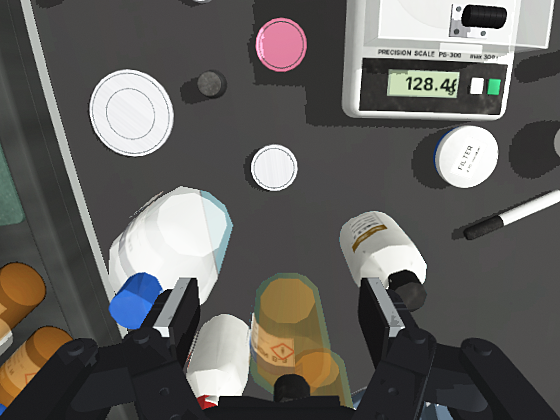

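View pics/s1.png

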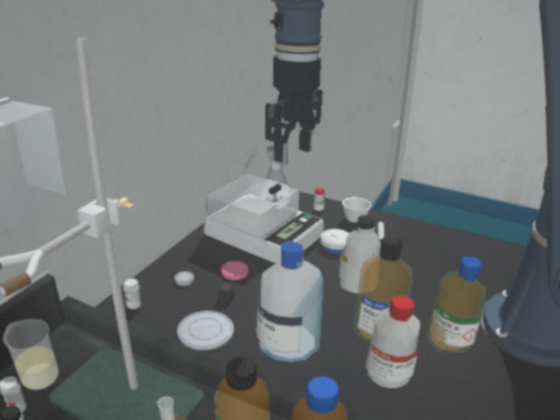

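The wrist view shows the plate at about (131,113), big disc (274,167), bung (210,84), balance bar (484,17). Nothing is near the hand. I'll refine from this view.

```bash
cat >> h.py <<'E'
def blobs(s,box,zs,vmin=150,smax=60,amin=200):
    f=s['frame']; hsv=cv2.cvtColor(f,cv2.COLOR_RGB2HSV); m=((hsv[...,2]>vmin)&(hsv[...,1]<smax)).astype(np.uint8)
    k=np.zeros_like(m); k[box[1]:box[3],box[0]:box[2]]=1; m=cv2.morphologyEx(m*k,cv2.MORPH_CLOSE,np.ones((5,5),np.uint8))
    cn,_=cv2.findContours(m,cv2.RETR_EXTERNAL,cv2.CHAIN_APPROX_NONE)
    for c in cn:
        if cv2.contourArea(c)<amin: continue
        c=cv2.convexHull(c)
        P=np.array([onplane(s,*p[0],zs)[:2] for p in c.astype(float)]).astype(np.float32)
        (x,y),ax,an=cv2.fitEllipse(P.reshape(-1,1,2)*1000); M=cv2.moments(c)
        print('px',(round(M['m10']/M['m00'],1),round(M['m01']/M['m00'],1)),'xy',round(x/1000,4),round(y/1000,4),'axes mm',np.round(ax,1))
E
python3 - <<'E'
from h import *
s=ld('w1')
blobs(s,(80,60,185,165),.006); blobs(s,(240,135,310,200),.01)
t=ld('top0'); blobs(t,(165,185,210,230),.006,130);blobs(t,(228,224,255,250),.01,130);blobs(t,(215,155,235,178),.01,130)
d=s['depth']; 
# finger tips heights: points from depth in lower part
for u,v in [(195,290),(360,290),(190,310),(165,335),(365,310),(395,335)]:
    o,r=ray(s,u,v); print(u,v,d[v,u],(o+r*d[v,u]).round(4))
E
```

```text
px (131.1, 112.5) xy 0.5549 0.2906 axes mm [ 99.3 100.8]
px (273.9, 167.2) xy 0.4688 0.133 axes mm [55.1 56.2]
px (188.4, 208.6) xy 0.5552 0.2895 axes mm [101.8 103.1]
px (241.5, 237.5) xy 0.4688 0.1315 axes mm [57.2 58.3]
195 290 0.1479756 [0.4794 0.1612 0.3008]
360 290 0.15027963 [0.4689 0.0924 0.2988]
190 310 0.13927086 [0.4765 0.1616 0.3111]
165 335 0.115827695 [0.4823 0.1634 0.3339]
365 310 0.14283998 [0.465  0.0925 0.308 ]
395 335 0.11776516 [0.4707 0.0875 0.3323]
```

```bash
cat >> h.py <<'E'
def cloud(s,box,step=1):
    d=s['depth']; out=[]
    for v in range(box[1],box[3],step):
        for u in range(box[0],box[2],step):
            if d[v,u]>0:
                o,r=ray(s,u,v); out.append(o+r*d[v,u])
    return np.array(out)
E
python3 - <<'E'
from h import *
s=ld('w1'); tcp=manip.sense()['tcp_pos']
for b in [(140,270,205,345),(350,270,410,345)]:
    P=cloud(s,b); P=P[P[:,2]>.23]; print(len(P),np.percentile(P[:,2],[0,1,5])-tcp[2],P[:,1].min(),P[:,1].max(), tcp)
rel([.4688,.1325,.030],-1.705)
E
```

```text
3060 [0.01056809 0.01358137 0.01694424] 0.15968203505743445 0.17490303381560945 [0.46693566 0.13005462 0.28395001]
2850 [0.01095218 0.01337041 0.01677059] 0.07792522811640855 0.09414686340799637 [0.46693566 0.13005462 0.28395001]
t 1.92 tcp [0.4669 0.1301 0.284 ] shift cm [-0.2  25.4  -0.21] rot [0.002 0.008 0.002] gap 0.823 F [-0.4 -0.1 -0.2] q [0.04 0.27 1.7  0.   1.17 1.74]
```

```bash
python3 - <<'E'
from h import *
s=ld('w1')
for b in [(125,105,135,120),(270,160,280,175),(300,220,310,230)]:
    P=cloud(s,b); print(P.mean(0).round(4))
o,_=ray(s,280,214); _,r=ray(s,280,214); print(o,r)
d=s['depth']
for v in range(268,300,3): print(v,[ (round(float(d[v,u]),3)) for u in range(170,206,4)],[ (round(float(d[v,u]),3)) for u in range(354,390,4)])
f=cv2.cvtColor(s['frame'],cv2.COLOR_RGB2BGR); cv2.imwrite('pics/w1z.png',cv2.resize(f[260:420,120:440],None,fx=2.5,fy=2.5,interpolation=cv2.INTER_CUBIC))
E
```

```text
[0.557  0.2914 0.006 ]
[0.4695 0.1322 0.0098]
[3.881e-01 1.046e-01 1.000e-04]
[0.55174764 0.11606953 0.43067745] [-0.31935971  0.03939029 -0.94682336]
268 [0.304, 0.306, 0.307, 0.309, 0.312, 0.314, 0.314, 0.316, 0.317] [0.381, 0.367, 0.359, 0.358, 0.353, 0.35, 0.349, 0.346, 0.347]
271 [0.303, 0.306, 0.307, 0.31, 0.309, 0.313, 0.314, 0.316, 0.321] [0.379, 0.365, 0.358, 0.354, 0.353, 0.352, 0.349, 0.347, 0.343]
274 [0.303, 0.306, 0.308, 0.309, 0.312, 0.313, 0.314, 0.317, 0.319] [0.379, 0.368, 0.361, 0.355, 0.352, 0.351, 0.348, 0.347, 0.343]
277 [0.306, 0.306, 0.309, 0.147, 0.148, 0.148, 0.147, 0.316, 0.319] [0.378, 0.369, 0.149, 0.147, 0.148, 0.147, 0.147, 0.345, 0.344]
280 [0.305, 0.306, 0.145, 0.145, 0.144, 0.143, 0.146, 0.317, 0.319] [0.378, 0.37, 0.148, 0.145, 0.145, 0.145, 0.146, 0.344, 0.341]
283 [0.305, 0.307, 0.143, 0.142, 0.142, 0.144, 0.145, 0.317, 0.319] [0.487, 0.372, 0.148, 0.142, 0.142, 0.142, 0.142, 0.343, 0.339]
286 [0.303, 0.141, 0.14, 0.14, 0.14, 0.14, 0.145, 0.153, 0.322] [0.489, 0.489, 0.148, 0.14, 0.14, 0.14, 0.14, 0.14, 0.338]
289 [0.146, 0.139, 0.138, 0.138, 0.139, 0.139, 0.144, 0.153, 0.323] [0.491, 0.489, 0.148, 0.141, 0.139, 0.14, 0.138, 0.138, 0.146]
292 [0.143, 0.135, 0.137, 0.136, 0.136, 0.138, 0.146, 0.154, 0.324] [0.491, 0.492, 0.147, 0.141, 0.135, 0.135, 0.135, 0.134, 0.137]
295 [0.134, 0.134, 0.134, 0.136, 0.134, 0.14, 0.146, 0.153, 0.326] [0.495, 0.493, 0.148, 0.14, 0.135, 0.134, 0.134, 0.135, 0.134]
298 [0.132, 0.131, 0.132, 0.132, 0.134, 0.139, 0.146, 0.152, 0.328] [0.495, 0.156, 0.148, 0.141, 0.135, 0.132, 0.132, 0.133, 0.132]
```

View pics/w1z.png

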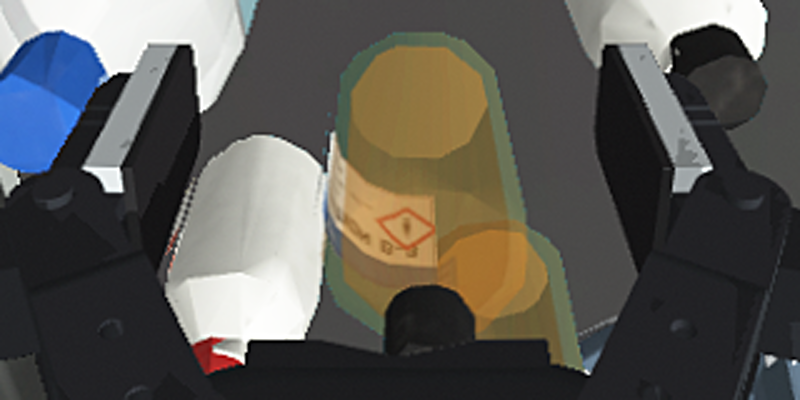

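```bash
python3 -m handwheel '[-0.2,4,-0.2,0,0.008,0,6.6, -0.2,8,-0.2,0,0.008,0,6.6, -0.2,12,-0.2,0,0.008,0,6.6, -0.2,16,-0.2,0,0.008,0,6.6, -0.2,20,-0.2,0,0.008,0,6.6, -0.2,23,-0.2,0,0.008,0,6.6, -0.2,24.5,-0.2,0,0.008,0,6.6, -0.2,24.5,-0.2,0,0.008,0,6.6, -0.2,24.5,-0.2,0,0.008,0,6.6]'
python3 - <<'E'
from h import *
w=snap('wrist','w2'); np.savez('w2.npz',**w); snap('scene','s2')
rel([.4688,.1325,.030],-1.705)
E
```

```text
t: 2.67
tcp_pos: [0.4707, 0.1256, 0.0386]
tool_rot: [-0.05, -0.705, 0.705, 0.051]
force: [-0.2, 0.7, -0.6]
finger_gap: 0.776
t 2.77 tcp [0.472  0.1259 0.0402] shift cm [ 0.42  1.02 -0.6 ] rot [ 0.    -0.008 -0.002] gap 0.771 F [ 1.6  0.7 -0. ] q [ 0.03  0.67  1.92 -0.    0.55  1.75]
```

View pics/w2.png

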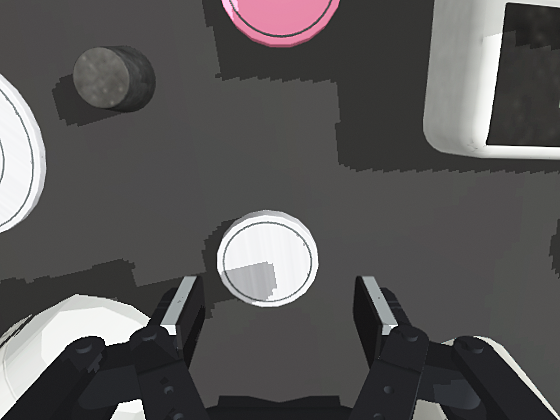

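View pics/s2.png

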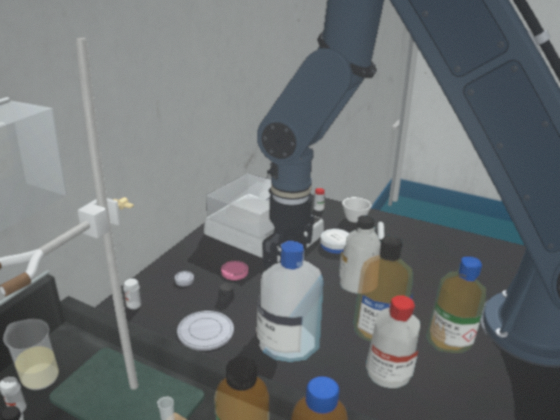

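```bash
python3 - <<'E'
from h import *
for i in range(3):
    s=manip.snapshot('top'); st=manip.sense(); print(st['t'],st['tcp_pos'],st['q'].round(4),st['force'].round(2),st['qd'].round(3))
w=snap('wrist')
P=cloud(w,(150,270,205,330));P=P[P[:,2]>.0][:,:]; 
d=w['depth']
for u,v in [(190,279),(192,284),(366,279),(372,284)]:
    o,r=ray(w,u,v); print((o+r*d[v,u]).round(4))
blobs(w,(210,200,325,315),.01)
E
```

```text
2.8167 [0.47227316 0.12604926 0.04060192] [ 3.1800e-02  6.7200e-01  1.9156e+00 -1.0000e-04  5.5090e-01  1.7451e+00] [0.28 0.31 0.29] [ 0.004 -0.01   0.001  0.    -0.001  0.   ]
2.8667 [0.47225544 0.12613553 0.04075821] [ 3.1900e-02  6.7170e-01  1.9157e+00 -1.0000e-04  5.5080e-01  1.7452e+00] [0.07 0.1  0.52] [ 0.003 -0.004  0.004  0.    -0.     0.002]
2.9167 [0.47214662 0.12622124 0.04072846] [ 3.2100e-02  6.7170e-01  1.9159e+00 -1.0000e-04  5.5070e-01  1.7452e+00] [-0.37 -0.01 -0.03] [ 0.004  0.001  0.004  0.    -0.001  0.001]
[0.4894 0.1615 0.058 ]
[0.4892 0.1597 0.0622]
[0.4793 0.0898 0.0582]
[0.4788 0.0883 0.0619]
px (269.5, 259.4) xy 0.4695 0.1327 axes mm [54.8 58.3]
```

```bash
python3 - <<'E'
from h import *
rel([.4691,.1326,.026],-1.705)
E
```

```text
t 2.97 tcp [0.472  0.1263 0.0406] shift cm [ 0.38  1.46 -0.58] rot [ 0.    -0.008 -0.003] gap 0.769 F [ 0.3  0.4 -0.1] q [ 0.03  0.67  1.92 -0.    0.55  1.75]
```

```bash
python3 -m handwheel '[0.4,0.5,-0.6,0,-0.008,0,6.6, 0.4,0.9,-0.6,0,-0.008,0,6.6, 0.4,1.2,-0.6,0,-0.008,0,6.6, 0.4,1.4,-0.6,0,-0.008,0,6.6, 0.4,1.4,-0.6,0,-0.008,0,6.6]'
python3 - <<'E'
from h import *
w=snap('wrist','w3'); np.savez('w3.npz',**w)
d=w['depth']
for u,v in [(190,279),(192,284),(366,279),(372,284)]:
    o,r=ray(w,u,v); print((o+r*d[v,u]).round(4))
w=snap('wrist')
rel([.4691,.1326,.020],-1.705)
E
```

```text
t: 3.38
tcp_pos: [0.4675, 0.1329, 0.0247]
tool_rot: [-0.047, -0.705, 0.706, 0.048]
force: [-0.5, 0.3, 0.7]
finger_gap: 0.776
[0.4851 0.1679 0.0428]
[0.4852 0.166  0.0475]
[0.4747 0.0964 0.0415]
[0.4741 0.0948 0.045 ]
t 3.48 tcp [0.4678 0.1328 0.025 ] shift cm [-0.14  0.5   0.  ] rot [-0.     0.     0.001] gap 0.773 F [ 1.3 -0.  -0.2] q [0.05 0.7  1.92 0.   0.51 1.75]
```

View pics/w3.png

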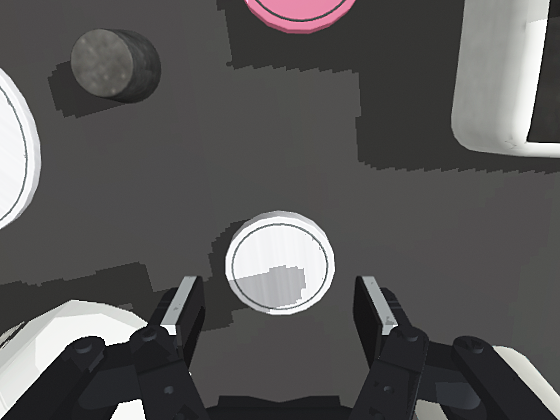

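```bash
python3 - <<'E'
from h import *
w=ld('w3')
t=np.array([.4678,.1328,.025]); zd=np.array([np.cos(-1.705),np.sin(-1.705),0]); xd=np.array([-zd[1],zd[0],0])
for dz in (-.017,-.008,0,.01,.017):
  print(dz,[tuple(np.round(proj(w,t+zd*a+xd*b+[0,0,dz]),0)) for a in (-.033,.033) for b in (.011,-.011)])
E
```

```text
-0.017 [(np.float64(215.0), np.float64(247.0)), (np.float64(217.0), np.float64(286.0)), (np.float64(346.0), np.float64(247.0)), (np.float64(344.0), np.float64(286.0))]
-0.008 [(np.float64(211.0), np.float64(255.0)), (np.float64(214.0), np.float64(295.0)), (np.float64(350.0), np.float64(255.0)), (np.float64(347.0), np.float64(295.0))]
0 [(np.float64(208.0), np.float64(263.0)), (np.float64(212.0), np.float64(304.0)), (np.float64(353.0), np.float64(263.0)), (np.float64(350.0), np.float64(304.0))]
0.01 [(np.float64(204.0), np.float64(273.0)), (np.float64(208.0), np.float64(316.0)), (np.float64(357.0), np.float64(273.0)), (np.float64(354.0), np.float64(316.0))]
0.017 [(np.float64(201.0), np.float64(281.0)), (np.float64(205.0), np.float64(326.0)), (np.float64(361.0), np.float64(281.0)), (np.float64(357.0), np.float64(326.0))]
```

```bash
python3 -m handwheel '[-0.1,0.4,0,0,0,0,6.4, -0.1,0.7,0,0,0,0,6.4, -0.1,0.7,0,0,0,0,6.4, -0.1,0.7,0,0,0,0,6.4]'
python3 - <<'E'
from h import *
w=snap('wrist','w4'); np.savez('w4.npz',**w)
rel([.4691,.1326,.014],-1.705)
E
```

```text
t: 3.82
tcp_pos: [0.4687, 0.1326, 0.018]
tool_rot: [-0.047, -0.705, 0.706, 0.048]
force: [-0.3, -0.6, -0.7]
finger_gap: 0.75
t 3.87 tcp [0.4688 0.1326 0.0181] shift cm [-0.03  0.41 -0.  ] rot [-0. -0.  0.] gap 0.746 F [-0.2 -0.1  0.5] q [0.05 0.72 1.92 0.   0.5  1.75]
```

View pics/w4.png

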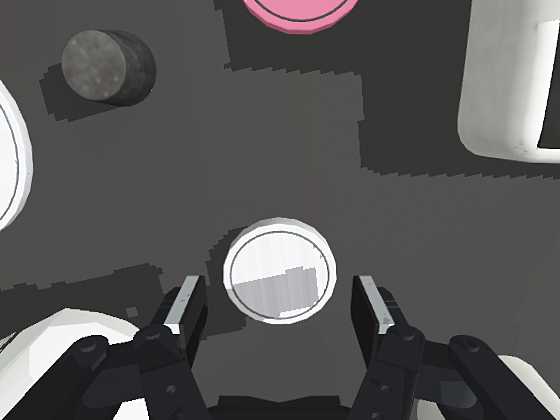

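```bash
python3 -m handwheel '[0,0.4,0,0,0,0,6.4, 0,0.8,0,0,0,0,6.4, 0,0.8,0,0,0,0,6.4, 0,0.8,0,0,0,0,6.4]'
python3 - <<'E'
from h import *
w=snap('wrist','w5'); np.savez('w5.npz',**w)
rel([.4691,.1326,.006],-1.705)
d=w['depth']
for v in range(270,300,4):
  print(v,[tuple((lambda o,r:(o+r*d[v,u])[1:])(*ray(w,u,v)).round(3)) for u in (180,190,200,206,212,225)])
E
```

```text
t: 4.2
tcp_pos: [0.4686, 0.1326, 0.0099]
tool_rot: [-0.047, -0.705, 0.706, 0.048]
force: [0.8, -0.6, 0.3]
finger_gap: 0.752
t 4.25 tcp [0.4687 0.1327 0.0101] shift cm [-0.04  0.41  0.  ] rot [-0. -0.  0.] gap 0.752 F [0.  0.1 1.3] q [0.05 0.73 1.93 0.   0.48 1.75]
270 [(np.float64(0.182), np.float64(-0.0)), (np.float64(0.177), np.float64(0.0)), (np.float64(0.171), np.float64(0.001)), (np.float64(0.168), np.float64(0.001)), (np.float64(0.166), np.float64(-0.0)), (np.float64(0.157), np.float64(0.01))]
274 [(np.float64(0.182), np.float64(-0.0)), (np.float64(0.177), np.float64(-0.0)), (np.float64(0.172), np.float64(-0.001)), (np.float64(0.169), np.float64(-0.0)), (np.float64(0.166), np.float64(0.0)), (np.float64(0.157), np.float64(0.01))]
278 [(np.float64(0.182), np.float64(0.001)), (np.float64(0.168), np.float64(0.026)), (np.float64(0.164), np.float64(0.026)), (np.float64(0.17), np.float64(0.0)), (np.float64(0.166), np.float64(0.001)), (np.float64(0.157), np.float64(0.011))]
282 [(np.float64(0.183), np.float64(0.0)), (np.float64(0.167), np.float64(0.03)), (np.float64(0.164), np.float64(
[... 389 characters left out ...]
p.float64(0.036)), (np.float64(0.166), np.float64(0.035)), (np.float64(0.164), np.float64(0.03)), (np.float64(0.165), np.float64(0.02)), (np.float64(0.168), np.float64(-0.0)), (np.float64(0.159), np.float64(0.01))]
294 [(np.float64(0.169), np.float64(0.039)), (np.float64(0.165), np.float64(0.038)), (np.float64(0.164), np.float64(0.031)), (np.float64(0.165), np.float64(0.02)), (np.float64(0.168), np.float64(-0.0)), (np.float64(0.159), np.float64(0.01))]
298 [(np.float64(0.169), np.float64(0.041)), (np.float64(0.165), np.float64(0.042)), (np.float64(0.164), np.float64(0.032)), (np.float64(0.165), np.float64(0.021)), (np.float64(0.169), np.float64(-0.001)), (np.float64(0.16), np.float64(0.01))]
```

View pics/w5.png

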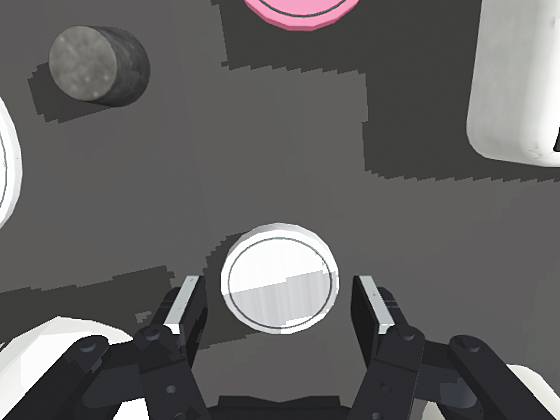

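```bash
python3 -m handwheel '[0,0.3,0,0,0,0,6.4, 0,0.5,0,0,0,0,6.4, 0,0.5,0,0,0,0,6.4, 0,0.5,0,0,0,0,6.4]'
python3 - <<'E'
from h import *
w=snap('wrist','w6'); np.savez('w6.npz',**w)
rel([.4691,.1326,.000],-1.705)
P=cloud(w,(160,265,212,330)); m=(P[:,1]>.155)&(P[:,1]<.175)&(P[:,2]>.004); print(np.percentile(P[m][:,2],[0,.5,1,2,5]))
P=cloud(w,(345,265,400,330)); m=(P[:,1]<.105)&(P[:,1]>.085)&(P[:,2]>.004); print(np.percentile(P[m][:,2],[0,.5,1,2,5]))
E
```

```text
t: 4.58
tcp_pos: [0.4687, 0.1327, 0.0051]
tool_rot: [-0.047, -0.706, 0.706, 0.048]
force: [0.4, 0.5, -0.5]
finger_gap: 0.747
t 4.63 tcp [0.4688 0.1327 0.0052] shift cm [-0.03  0.52  0.  ] rot [-0.  0.  0.] gap 0.75 F [ 0.2 -0.4  0.9] q [0.05 0.74 1.93 0.   0.47 1.75]
[0.01447903 0.01547385 0.01591262 0.01692796 0.01925468]
[0.0144541  0.0154823  0.01627177 0.01733981 0.01951714]
```

View pics/w6.png

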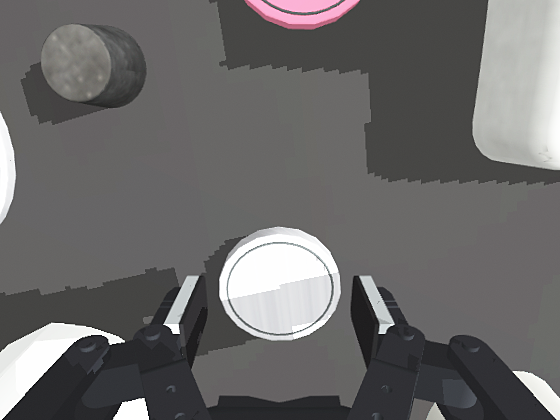

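```bash
python3 -m handwheel '[0,0.3,0,0,0,0,6.3, 0,0.6,0,0,0,0,6.3, 0,0.6,0,0,0,0,6.3, 0,0.6,0,0,0,0,6.3]'
python3 - <<'E'
from h import *
w=snap('wrist','w7'); np.savez('w7.npz',**w)
rel([.4691,.1326,-.005],-1.705)
zd=np.array([np.cos(-1.705),np.sin(-1.705)]); xd=np.array([-zd[1],zd[0]])
for b in [(160,265,212,330),(345,265,400,330)]:
    P=cloud(w,b); q=(P[:,:2]-[.4688,.1327]); X=q@xd; Z=q@zd; 
    m=(abs(abs(Z)-.033)<.008)&(P[:,2]>.005); print(np.percentile(P[m][:,2],[0,.5,1,2,5]).round(4),'x',X[m].min(),X[m].max(),'zin',abs(Z[m]).min(), Z[m].mean())
    lo=m&(P[:,2]<.016); print('low', X[lo].min(),X[lo].max(),Z[lo].min(),Z[lo].max())
E
```

```text
t: 4.97
tcp_pos: [0.4687, 0.1326, -0.001]
tool_rot: [-0.047, -0.705, 0.706, 0.048]
force: [-0.3, -0.1, -0.2]
finger_gap: 0.735
t 5.02 tcp [ 0.4688  0.1326 -0.0009] shift cm [-0.03  0.41 -0.  ] rot [-0. -0.  0.] gap 0.737 F [ 0.3 -0.4 -0.3] q [0.05 0.76 1.93 0.   0.46 1.75]
[0.0087 0.0093 0.0098 0.0105 0.0128] x -0.01054442948797796 0.014774084934040008 zin 0.031759712162055136 -0.03419870796592615
low -0.01054442948797796 0.012544457968370898 -0.03868088639781885 -0.03181990558142747
[0.008  0.0094 0.0099 0.0107 0.0132] x -0.010418123801359569 0.015305083953482897 zin 0.030060384485052126 0.03316876406076044
low -0.010418123801359569 0.012784159811714569 0.03030962055221668 0.04068355715339218
```

```bash
python3 -m handwheel '[0,0.25,0,0,0,0,6.3, 0,0.45,0,0,0,0,6.3, 0,0.45,0,0,0,0,6.3, 0,0.45,0,0,0,0,6.3]'
python3 - <<'E'
from h import *
w=snap('wrist','w8'); np.savez('w8.npz',**w)
rel([.4691,.1326,-.006],-1.705)
for b in [(160,265,212,330),(345,265,400,330)]:
    P=cloud(w,b); q=(P[:,:2]-[.4688,.1327]); zd=np.array([np.cos(-1.705),np.sin(-1.705)]); Z=q@zd
    m=(abs(abs(Z)-.035)<.005)&(P[:,2]>.002); print(np.percentile(P[m][:,2],[0,.5,1,2,5,10]).round(4))
E
```

```text
t: 5.35
tcp_pos: [0.4688, 0.1327, -0.0054]
tool_rot: [-0.047, -0.706, 0.706, 0.048]
force: [0.1, 0.0, 0.2]
finger_gap: 0.735
t 5.4 tcp [ 0.4688  0.1327 -0.0053] shift cm [-0.03  0.07  0.  ] rot [-0.  0.  0.] gap 0.738 F [0.3 0.6 0. ] q [0.05 0.77 1.93 0.   0.45 1.75]
[0.0035 0.0046 0.0053 0.0061 0.0084 0.0106]
[0.0035 0.0048 0.0057 0.0061 0.0086 0.0109]
```

View pics/w8.png

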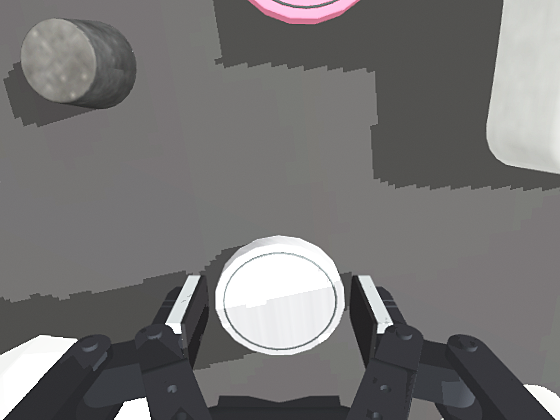

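The disc sits centred between the pads at (280,297), tips about 3.5 mm above the bench. Closing.

```bash
python3 -m handwheel '[0,0,0,0,0,0,5.6, 0,0,0,0,0,0,5.2, 0,0,0,0,0,0,4.5, 0,0,0,0,0,0,4, 0,0,0,0,0,0,4, 0,0,0,0,0,0,4]' 30
python3 -m handwheel '[0,-0.5,0,0,0,0,4, 0,-1.5,0,0,0,0,4, 0,-3,0,0,0,0,4, 0,-5,0,0,0,0,4, 0,-6,0,0,0,0,4, 0,-6,0,0,0,0,4]'
python3 - <<'E'
from h import *
w=snap('wrist','w9'); np.savez('w9.npz',**w)
rel([.4691,.1326,.25],-1.705)
E
```

```text
t: 5.9
tcp_pos: [0.4689, 0.1326, -0.0049]
tool_rot: [-0.047, -0.706, 0.706, 0.047]
force: [0.1, -0.3, 5.0]
finger_gap: 0.625
t: 6.4
tcp_pos: [0.4704, 0.1328, 0.0569]
tool_rot: [0.049, 0.706, -0.705, -0.046]
force: [1.2, -0.4, -2.7]
finger_gap: 0.626
t 6.45 tcp [0.4697 0.1328 0.0559] shift cm [ 0.000e+00 -1.941e+01  1.000e-02] rot [ 0.001  0.    -0.003] gap 0.624 F [-0.3 -0.5 -2.6] q [0.05 0.64 1.91 0.   0.59 1.75]
```

View pics/w9.png

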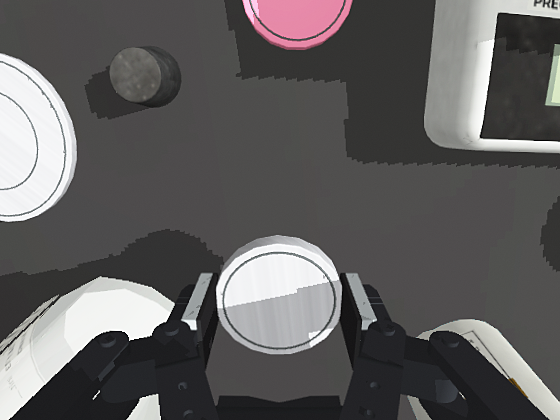

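Disc gripped level at (280,297). Lift and carry to the plate.

```bash
python3 -m handwheel '[0,-4,0,0,0,0,4, -1,-8,-1,0,0,0,4, -3,-11,-2,0,0,0,4, -5,-13,-4,0,0,0,4, -6.3,-14,-8,0,0,0,4, -6.3,-14,-12,0,0,0,4, -6.3,-14,-15,0,0,0,4, -6.3,-14,-16.8,0,0,0,4, -6.3,-14,-16.8,0,0,0,4, -6.3,-14,-16.8,0,0,0,4]'
python3 -m handwheel '[0,0,0,0,0,0,4, 0,0,0,0,0,0,4]'
python3 - <<'E'
from h import *
w=snap('wrist','w10'); np.savez('w10.npz',**w); snap('scene','s10')
rel([.555,.290,.06],-1.705)
E
```

```text
t: 7.28
tcp_pos: [0.5526, 0.2913, 0.1929]
tool_rot: [-0.046, -0.705, 0.706, 0.048]
force: [0.6, 0.3, -2.2]
finger_gap: 0.621
t: 7.45
tcp_pos: [0.5532, 0.2894, 0.1939]
tool_rot: [-0.047, -0.705, 0.706, 0.049]
force: [-0.2, -0.3, -2.2]
finger_gap: 0.624
t 7.55 tcp [0.5536 0.2894 0.1944] shift cm [-0.14 13.44 -0.08] rot [-0.001 -0.002  0.001] gap 0.622 F [-0.7  0.  -2.2] q [ 0.3   0.56  1.47 -0.    1.11  2.01]
```

View pics/w10.png

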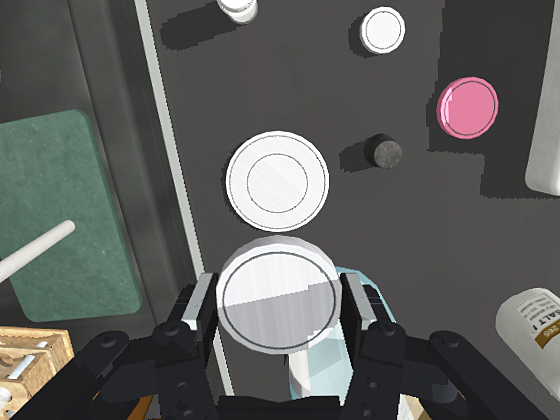

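View pics/s10.png

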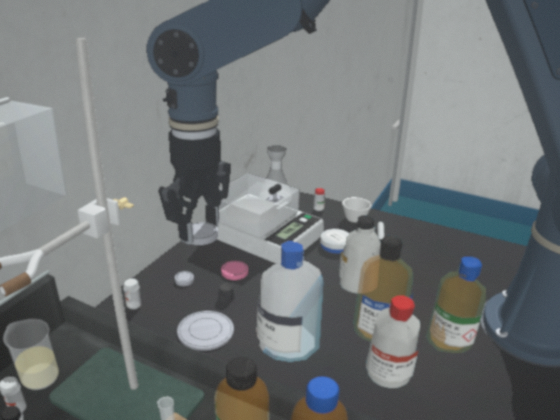

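The wrist view shows the plate at (278,180), small disc (383,30), vial at (238,8) and the held disc at (280,295).

```bash
python3 - <<'E'
from h import *
w=ld('w10')
blobs(w,(220,125,335,232),.006)
blobs(w,(355,0,410,60),.01)
P=cloud(w,(250,270,310,330)); zt=np.median(P[:,2]); print('held top z',zt, P[:,2].std())
# held disc: top ellipse from white mask between jaws
blobs(w,(217,237,341,360),zt,120)
rel([.555,.290,.06],-1.705)
E
```

```text
px (277.1, 181.0) xy 0.5552 0.2913 axes mm [99.1 99.7]
px (382.8, 29.5) xy 0.6781 0.1832 axes mm [37.2 37.5]
held top z 0.20859518692946744 0.0005335895461244693
px (282.0, 299.0) xy 0.5503 0.2862 axes mm [57.9 69.7]
t 7.55 tcp [0.5536 0.2894 0.1944] shift cm [-0.14 13.44 -0.08] rot [-0.001 -0.002  0.001] gap 0.622 F [-0.7  0.  -2.2] q [ 0.3   0.56  1.47 -0.    1.11  2.01]
```

```bash
cat >> h.py <<'E'
def disc(s,box,zt,tol=.002):
    P=cloud(s,box); q=P[abs(P[:,2]-zt)<tol][:,:2].astype(np.float32)
    h=cv2.convexHull(q.reshape(-1,1,2)*1000); (x,y),ax,_=cv2.fitEllipse(h); c,r=cv2.minEnclosingCircle(h)
    print('disc ell',round(x,1),round(y,1),np.round(ax,1),'circ',np.round(c,1),round(r,1))
E
python3 - <<'E'
from h import *
w=ld('w10')
disc(w,(214,232,346,360),.2086)
disc(w,(220,125,335,232),.006)
E
```

```text
disc ell 553.0 290.2 [55.8 57.5] circ [554.2 289.7] 29.7
disc ell 555.0 291.5 [99.4 99.9] circ [555.  291.7] 50.2
```

```bash
python3 -m handwheel '[-0.14,4,-0.18,0,0,0,4, -0.14,8,-0.18,0,0,0,4, -0.14,12,-0.18,0,0,0,4, -0.14,15,-0.18,0,0,0,4, -0.14,17,-0.18,0,0,0,4, -0.14,17.5,-0.18,0,0,0,4, -0.14,17.5,-0.18,0,0,0,4, -0.14,17.5,-0.18,0,0,0,4]'
python3 - <<'E'
from h import *
w=snap('wrist','w11'); np.savez('w11.npz',**w); manip.snapshot('wrist')
rel([.5552,.2910,.002],-1.705)
E
```

```text
t: 8.22
tcp_pos: [0.5565, 0.2921, 0.0207]
tool_rot: [0.048, 0.706, -0.705, -0.047]
force: [0.8, -0.3, -0.9]
finger_gap: 0.626
t 8.32 tcp [0.5572 0.2926 0.0219] shift cm [0.18 1.99 0.19] rot [ 0.002 -0.    -0.004] gap 0.62 F [ 0.2 -0.2 -1.9] q [0.31 0.81 1.56 0.   0.77 2.01]
```

View pics/w11.png

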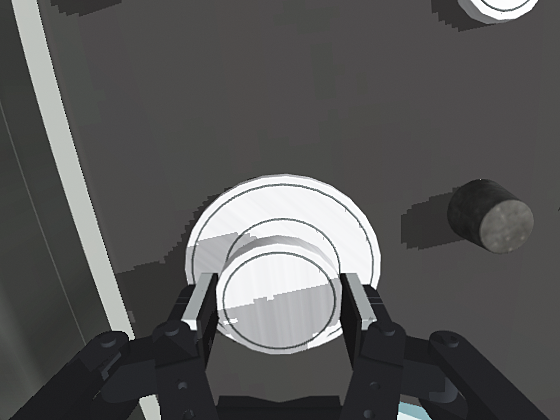

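```bash
python3 - <<'E'
from h import *
w=snap('wrist'); rel([.5552,.2910,.002],-1.705)
P=cloud(w,(250,280,310,330)); zt=np.median(P[:,2]); print(zt)
disc(w,(214,232,346,360),zt); 
blobs(w,(150,165,395,360),.006)
f=w['frame']; 
# plate by ellipse fit to visible outer upper rim
m=((f.min(2)>150)).astype(np.uint8); pts=[]
for u in range(200,370,3):
    v=np.where(m[165:300,u])[0]
    if len(v): pts.append(onplane(w,u,165+v[0],.006)[:2])
pts=np.array(pts); A=np.c_[2*pts,np.ones(len(pts))]; c=np.linalg.lstsq(A,(pts**2).sum(1),rcond=None)[0]; print('plate',c[:2],np.sqrt(c[2]+c[:2]@c[:2]))
E
```

```text
t 8.37 tcp [0.5571 0.2927 0.022 ] shift cm [0.17 1.99 0.2 ] rot [ 0.002 -0.    -0.004] gap 0.622 F [-0.3 -0.9 -1.8] q [ 0.31  0.81  1.56 -0.    0.77  2.01]
0.03656361721595988
disc ell 557.0 293.5 [55.9 57.3] circ [557.8 293. ] 29.8
px (282.0, 266.7) xy 0.5531 0.293 axes mm [101.  108.8]
plate [0.55673425 0.29080245] 0.04827490169525733
```

```bash
python3 -m handwheel '[0.15,0.5,0.18,0,0,-0.003,4, 0.15,1.0,0.18,0,0,-0.003,4, 0.15,1.4,0.18,0,0,-0.003,4, 0.15,1.7,0.18,0,0,-0.003,4, 0.15,1.9,0.18,0,0,-0.003,4, 0.15,1.95,0.18,0,0,-0.003,4, 0.15,1.95,0.18,0,0,-0.003,4, 0.15,1.95,0.18,0,0,-0.003,4]'
python3 - <<'E'
from h import *
w=snap('wrist','w12'); rel([.5552,.2910,.0014],-1.705)
P=cloud(w,(250,280,310,330)); zt=np.median(P[:,2]); print(zt)
disc(w,(214,232,346,370),zt); 
E
```

```text
t: 9.03
tcp_pos: [0.5533, 0.2906, 0.0012]
tool_rot: [-0.046, -0.705, 0.706, 0.049]
force: [-2.7, -1.1, 6.8]
finger_gap: 0.623
t 9.08 tcp [0.5533 0.2907 0.0012] shift cm [-0.18 -0.02 -0.06] rot [-0.     0.     0.004] gap 0.625 F [-2.3 -1.   5.8] q [0.3  0.84 1.57 0.   0.74 2.01]
0.01596135118292963
disc ell 553.1 291.2 [55.7 57.8] circ [554.4 291. ] 29.7
```

View pics/w12.png

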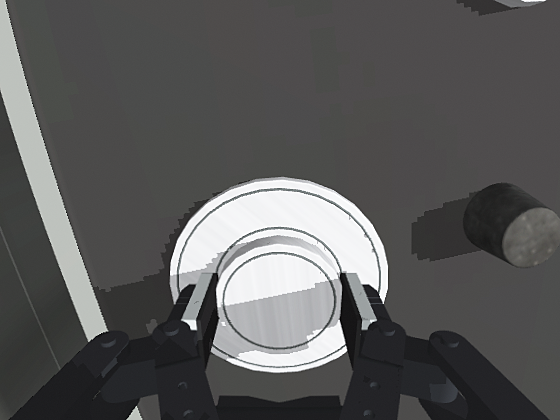

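Seated: 9 N on the plate, disc top at 16 mm, about 2 mm off centre. Releasing.

```bash
python3 -m handwheel '[0,-0.05,0,0,0,0,5.4, 0,-0.05,0,0,0,0,5.8, 0,-0.05,0,0,0,0,6.2, 0,-0.1,0,0,0,0,6.6, 0,-0.1,0,0,0,0,6.6, 0,-0.5,0,0,0,0,6.6, 0,-2,0,0,0,0,6.6, 0,-5,0,0,0,0,6.6, 0,-8,0,0,0,0,6.6, 0,-8,0,0,0,0,6.6]'
python3 - <<'E'
from h import *
w=snap('wrist','w13'); np.savez('w13.npz',**w); manip.snapshot('wrist'); rel([.678,.182,.15],-1.705)
disc(w,(180,100,400,300),.016);disc(w,(180,100,400,330),.006)
E
```

```text
t: 9.92
tcp_pos: [0.5579, 0.2921, 0.0861]
tool_rot: [0.05, 0.707, -0.704, -0.045]
force: [0.8, 0.1, 0.3]
finger_gap: 0.772
t 10.02 tcp [0.555  0.2911 0.082 ] shift cm [-13.65  -6.81   9.15] rot [ 0.002  0.    -0.   ] gap 0.773 F [0.3 1.  0.4] q [0.3  0.71 1.54 0.   0.89 2.01]
disc ell 553.2 291.8 [55.5 55.8] circ [553.1 291.8] 28.1
disc ell 554.8 291.4 [ 99.8 100. ] circ [554.6 291.3] 50.2
```

View pics/w13.png

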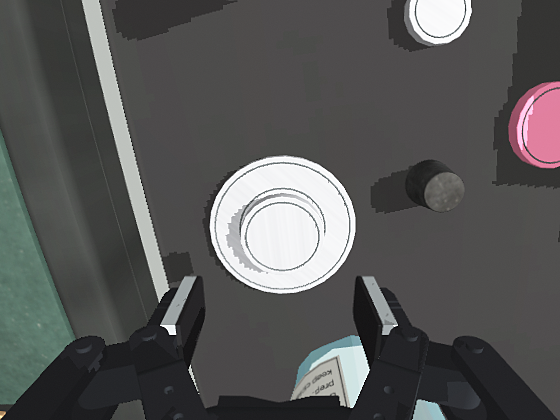

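Big disc centre (0.5532,0.2918) against plate centre (0.5547,0.2914): 1.6 mm off, flat. Now the small disc.

```bash
python3 -m handwheel '[-2,-3,2,0,0,0,5.2, -13.6,-4,9.1,0,0,0,5.2, -13.6,-4,9.1,0,0,0,5.2, -13.6,-4,9.1,0,0,0,5.2, -13.6,-4,9.1,0,0,0,5.2, -13.6,-4,9.1,0,0,0,5.2, -13.6,-4,9.1,0,0,0,5.2, -13.6,-4,9.1,0,0,0,5.2, -13.6,-4,9.1,0,0,0,5.2]'
python3 - <<'E'
from h import *
manip.snapshot('wrist')
w=snap('wrist','w14'); np.savez('w14.npz',**w); manip.snapshot('wrist'); rel([.678,.182,.05],-1.705)
E
```

```text
t: 10.77
tcp_pos: [0.6743, 0.1837, 0.1188]
tool_rot: [0.045, 0.706, -0.706, -0.049]
force: [-0.1, -0.8, -0.3]
finger_gap: 0.608
t 10.92 tcp [0.6754 0.1836 0.1197] shift cm [-0.3   6.96  0.13] rot [-0.     0.002  0.004] gap 0.607 F [0.1 0.6 0.4] q [0.11 0.75 1.31 0.   1.09 1.81]
```

View pics/w14.png

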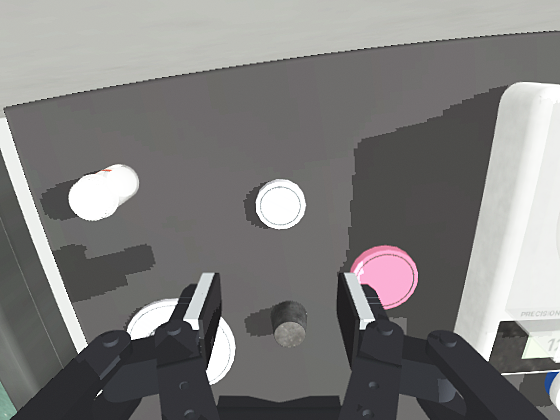

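```bash
python3 - <<'E'
from h import *
w=ld('w14')
disc(w,(245,170,320,240),.010)
for b in [(250,5,260,10),(280,40,290,45),(500,5,510,10),(60,60,70,65)]:
    print(cloud(w,b).mean(0).round(3))
print(ray(w,280,210)[0])
t=ld('top0')
for b in [(280,20,290,30),(280,100,290,110),(200,120,210,125),(280,130,282,133)]: print(cloud(t,b).mean(0).round(3))
rel([.678,.182,.05],-1.705)
E
```

```text
disc ell 678.3 183.2 [37.3 37.5] circ [678.1 183.1] 19.0
[0.781 0.177 0.163]
[0.781 0.168 0.085]
[0.781 0.082 0.118]
[0.781 0.249 0.131]
[0.7592458  0.1734905  0.26516702]
[0.781 0.009 0.66 ]
[0.782 0.005 0.264]
[0.782 0.224 0.125]
[0.781 0.015 0.024]
t 10.92 tcp [0.6754 0.1836 0.1197] shift cm [-0.3   6.96  0.13] rot [-0.     0.002  0.004] gap 0.607 F [0.1 0.6 0.4] q [0.11 0.75 1.31 0.   1.09 1.81]
```

```bash
python3 -m handwheel '[-0.27,3,0.05,0,0,0,4.6, -0.27,6,0.05,0,0,0,4.6, -0.27,9,0.05,0,0,0,4.6, -0.27,10.0,0.05,0,0,0,4.6, -0.27,10.0,0.05,0,0,0,4.6, -0.27,10.0,0.05,0,0,0,4.6, -0.27,10.0,0.05,0,0,0,4.6]'
python3 - <<'E'
from h import *
manip.snapshot('wrist')
w=snap('wrist','w15'); np.savez('w15.npz',**w); manip.snapshot('wrist'); rel([.6781,.183,.005],-1.705)
disc(w,(225,210,335,310),.010)
st=manip.sense(); zd=np.array([np.cos(-1.705),np.sin(-1.705)])
for b in [(160,265,235,330),(330,265,400,330)]:
    P=cloud(w,b); Z=(P[:,:2]-st['tcp_pos'][:2])@zd; m=(abs(abs(Z)-.026)<.005)&(P[:,2]>.013); print(np.percentile(P[m][:,2],[0,.5,1,2,5,10]).round(4)-st['tcp_pos'][2], Z[m].mean())
E
```

```text
t: 11.5
tcp_pos: [0.6805, 0.1819, 0.0218]
tool_rot: [0.047, 0.706, -0.705, -0.047]
force: [0.3, -0.5, 0.2]
finger_gap: 0.543
t 11.65 tcp [0.6804 0.1818 0.0221] shift cm [ 0.25  1.71 -0.09] rot [ 0.001  0.    -0.001] gap 0.54 F [ 0.8  0.  -0.3] q [0.1  0.88 1.34 0.   0.92 1.81]
disc ell 678.4 183.2 [37.5 37.8] circ [678.3 183.2] 19.2
[0.00589782 0.00739782 0.00799782 0.00919782 0.01149782 0.01389782] -0.026194299945579893
[0.00599782 0.00719782 0.00819782 0.00959782 0.01149782 0.01409782] 0.024731121288468275
```

View pics/w15.png

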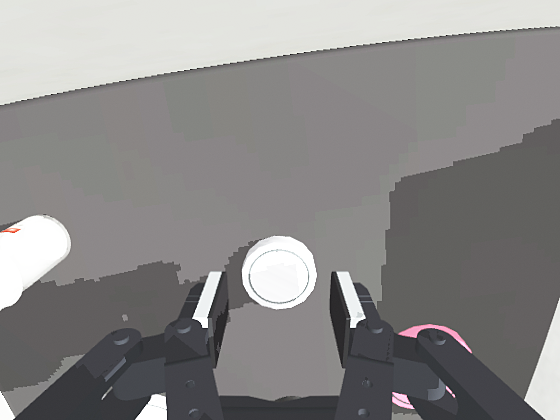

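```bash
python3 -m handwheel '[0.23,0.6,-0.1,0,0,0,4.6, 0.23,1.2,-0.1,0,0,0,4.6, 0.23,1.8,-0.1,0,0,0,4.6, 0.23,2.2,-0.1,0,0,0,4.6, 0.23,2.3,-0.1,0,0,0,4.6, 0.23,2.3,-0.1,0,0,0,4.6, 0.23,2.3,-0.1,0,0,0,4.6]'
python3 - <<'E'
from h import *
w=snap('wrist','w16'); np.savez('w16.npz',**w); manip.snapshot('wrist'); rel([.6781,.183,-.002],-1.705)
disc(w,(235,220,325,330),.010)
st=manip.sense(); zd=np.array([np.cos(-1.705),np.sin(-1.705)])
for b in [(160,265,235,330),(330,265,400,330)]:
    P=cloud(w,b); Z=(P[:,:2]-st['tcp_pos'][:2])@zd; m=(abs(abs(Z)-.026)<.004)&(P[:,2]>.003); print(np.percentile(P[m][:,2],[0,.5,1,2,5,10]).round(4), Z[m].mean())
E
```

```text
t: 12.23
tcp_pos: [0.6767, 0.1828, -0.0035]
tool_rot: [0.046, 0.706, -0.705, -0.049]
force: [-0.2, -0.4, 0.2]
finger_gap: 0.537
t 12.33 tcp [ 0.677   0.1828 -0.003 ] shift cm [-0.11 -0.1  -0.03] rot [ 0.    -0.     0.003] gap 0.54 F [ 0.3 -0.2 -0.2] q [0.1  0.91 1.35 0.   0.88 1.81]
disc ell 678.1 183.2 [37.6 38.3] circ [678.2 183.3] 19.3
[0.0031 0.004  0.0046 0.0057 0.0075 0.0101] -0.025757905247443265
[0.0031 0.0039 0.0044 0.0059 0.0079 0.0102] 0.024598577187460852
```

View pics/w16.png

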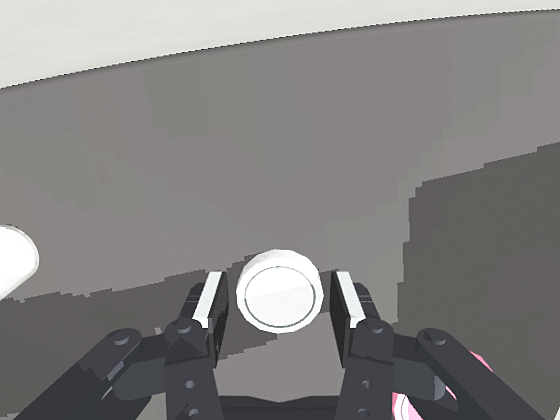

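```bash
python3 -m handwheel '[-0.1,-0.1,0,0,0,0,4, -0.1,-0.1,0,0,0,0,3.5, -0.1,-0.1,0,0,0,0,3, -0.1,-0.1,0,0,0,0,2.5, -0.1,-0.1,0,0,0,0,2.5, -0.1,-0.1,0,0,0,0,2.5]' 30
python3 -m handwheel '[0,-0.5,0,0,0,0,2.5, 0,-1.5,0,0,0,0,2.5, 0,-4,0,0,0,0,2.5, 0,-8,0,0,0,0,2.5, 0,-12,0,0,0,0,2.5, 0,-12,0,0,0,0,2.5]'
python3 - <<'E'
from h import *
manip.snapshot('wrist');w=snap('wrist','w17'); np.savez('w17.npz',**w); rel([.5532,.2918,.12],-1.705)
P=cloud(w,(265,285,295,310)); zt=np.median(P[:,2]); print(zt); disc(w,(230,230,330,345),zt)
E
```

```text
t: 12.83
tcp_pos: [0.6782, 0.1827, -0.0015]
tool_rot: [0.047, 0.706, -0.705, -0.048]
force: [-0.3, 0.2, 4.8]
finger_gap: 0.406
t: 13.33
tcp_pos: [0.6841, 0.1835, 0.1277]
tool_rot: [0.052, 0.707, -0.704, -0.042]
force: [1.7, -0.4, 0.4]
finger_gap: 0.413
t 13.43 tcp [0.6797 0.1829 0.1211] shift cm [14.    0.08 -9.1 ] rot [ 0.001  0.    -0.003] gap 0.414 F [-1.  -0.2 -1.6] q [0.1  0.75 1.31 0.   1.08 1.81]
0.13574800131399462
disc ell 683.1 184.0 [37.5 50.6] circ [685.9 183.2] 22.9
```

View pics/w17.png

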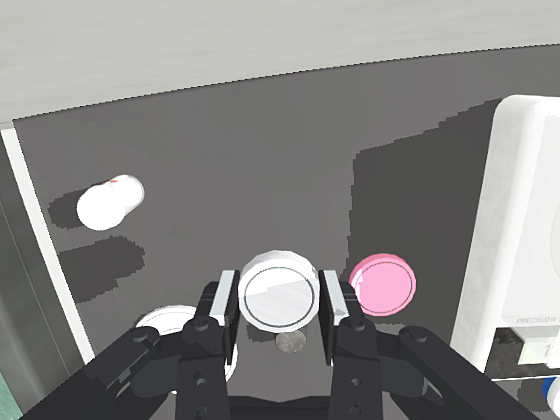

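```bash
python3 -m handwheel '[3,0,-2,0,0,0,2.5, 7,0,-4.5,0,0,0,2.5, 11,0,-7,0,0,0,2.5, 13,0,-8.6,0,0,0,2.5, 14,1,-9.1,0,0,0,2.5, 14,3,-9.1,0,0,0,2.5, 14,4,-9.1,0,0,0,2.5, 14,4,-9.1,0,0,0,2.5, 14,4,-9.1,0,0,0,2.5]'
python3 - <<'E'
from h import *
manip.snapshot('wrist');w=snap('wrist','w18'); np.savez('w18.npz',**w);manip.snapshot('wrist'); rel([.5532,.2918,.03],-1.705)
P=cloud(w,(265,285,295,310)); zt=np.median(P[:,2]); print(zt); disc(w,(233,230,327,345),zt,.0012)
disc(w,(180,120,400,240),.016)
E
```

```text
t: 14.18
tcp_pos: [0.5507, 0.2908, 0.0767]
tool_rot: [-0.045, -0.705, 0.706, 0.05]
force: [0.8, -0.2, -0.5]
finger_gap: 0.415
t 14.33 tcp [0.5525 0.2911 0.0787] shift cm [-0.07  4.86 -0.08] rot [ 0.    -0.001  0.002] gap 0.408 F [-0.   0.  -0.4] q [0.31 0.72 1.55 0.   0.88 2.01]
0.08911120360545816
disc ell 552.5 291.7 [37.6 46.8] circ [554.4 291. ] 22.0
disc ell 559.2 291.0 [41.9 55.6] circ [553.6 291.7] 27.9
```

View pics/w18.png

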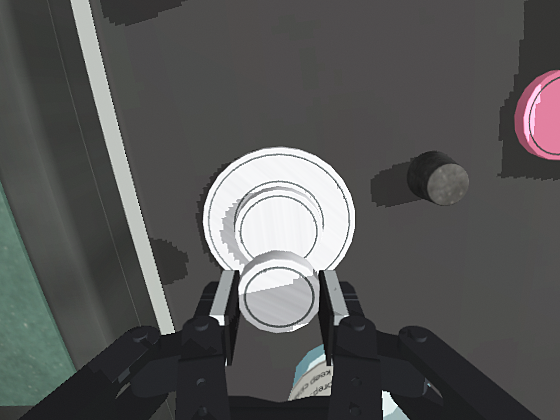

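```bash
python3 -m handwheel '[-0.07,1.5,-0.08,0,0,0,2.5, -0.07,3,-0.08,0,0,0,2.5, -0.07,4.5,-0.08,0,0,0,2.5, -0.07,5.2,-0.08,0,0,0,2.5, -0.07,5.4,-0.08,0,0,0,2.5, -0.07,5.4,-0.08,0,0,0,2.5, -0.07,5.4,-0.08,0,0,0,2.5]'
python3 - <<'E'
from h import *
manip.snapshot('wrist');w=snap('wrist','w19'); np.savez('w19.npz',**w);manip.snapshot('wrist'); rel([.5532,.2918,.0145],-1.705)
P=cloud(w,(265,285,295,310)); zt=np.median(P[:,2]); print(zt); disc(w,(233,230,327,345),zt,.0012)
E
```

```text
t: 14.92
tcp_pos: [0.5528, 0.2923, 0.0251]
tool_rot: [0.047, 0.706, -0.705, -0.048]
force: [0.6, -0.4, 0.0]
finger_gap: 0.413
t 15.07 tcp [0.5528 0.2925 0.0253] shift cm [-0.05  1.08  0.07] rot [ 0.001 -0.     0.001] gap 0.41 F [ 0.4  0.4 -0.6] q [0.31 0.8  1.56 0.   0.78 2.01]
0.03670101083469665
disc ell 553.4 293.1 [37.6 48.1] circ [555.5 292.5] 22.1
```

View pics/w19.png

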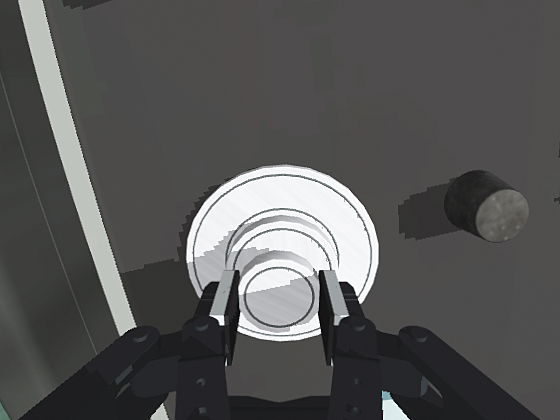

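```bash
python3 -m handwheel '[0,0.4,0.07,0,0,0,2.5, 0,0.7,0.07,0,0,0,2.5, 0,0.9,0.07,0,0,0,2.5, 0,1.0,0.07,0,0,0,2.5, 0,1.05,0.07,0,0,0,2.5, 0,1.05,0.07,0,0,0,2.5, 0,1.05,0.07,0,0,0,2.5]'
python3 - <<'E'
from h import *
w=snap('wrist','w20'); np.savez('w20.npz',**w);manip.snapshot('wrist'); rel([.5532,.2918,.0145],-1.705)
P=cloud(w,(265,285,295,310)); zt=np.median(P[:,2]); print(zt)
E
```

```text
t: 15.65
tcp_pos: [0.5517, 0.2915, 0.0145]
tool_rot: [-0.046, -0.705, 0.706, 0.049]
force: [-1.8, -1.0, 4.9]
finger_gap: 0.406
t 15.75 tcp [0.5517 0.2915 0.0144] shift cm [-0.15 -0.01 -0.05] rot [-0.     0.     0.003] gap 0.414 F [-1.9 -1.3  5.3] q [0.31 0.81 1.57 0.   0.76 2.01]
0.025961036968805667
```

View pics/w20.png

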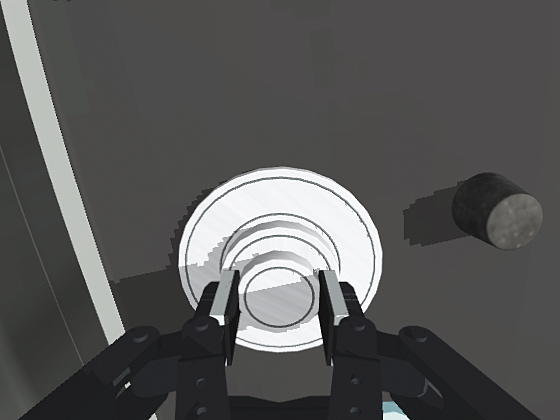

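Seated on the big disc (top at 26 mm, about 6 N). Release and rise.

```bash
python3 -m handwheel '[0,-0.05,0,0,0,0,3.6, 0,-0.05,0,0,0,0,4.0, 0,-0.05,0,0,0,0,4.4, 0,-0.1,0,0,0,0,4.8, 0,-0.1,0,0,0,0,4.8, 0,-0.5,0,0,0,0,4.8, 0,-2,0,0,0,0,4.8, 0,-6,0,0,0,0,4.8, 0,-10,0,0,0,0,4.8, 0,-14,0,0,0,0,4.8]'
python3 - <<'E'
from h import *
manip.snapshot('wrist');w=snap('wrist','w21'); np.savez('w21.npz',**w); rel([.55,-.05,.24],-1.705)
disc(w,(150,80,400,300),.016);disc(w,(150,80,400,330),.006);disc(w,(150,80,400,330),.026)
E
```

```text
t: 16.58
tcp_pos: [0.5518, 0.2913, 0.1549]
tool_rot: [-0.046, -0.705, 0.706, 0.049]
force: [0.7, -0.3, 0.1]
finger_gap: 0.565
t 16.68 tcp [0.5573 0.2933 0.1616] shift cm [-3.95 -8.03 34.06] rot [ 0.007  0.    -0.011] gap 0.566 F [ 0.8 -0.3  0.4] q [0.31 0.61 1.49 0.   1.03 2.01]
disc ell 548.9 297.7 [218.7 250.7] circ [541.8 302.9] 130.4
disc ell 544.6 290.1 [218.8 287.1] circ [541.9 296. ] 146.9
disc ell 534.0 290.1 [205.3 254.5] circ [524.7 295.7] 135.8
```

View pics/w21.png

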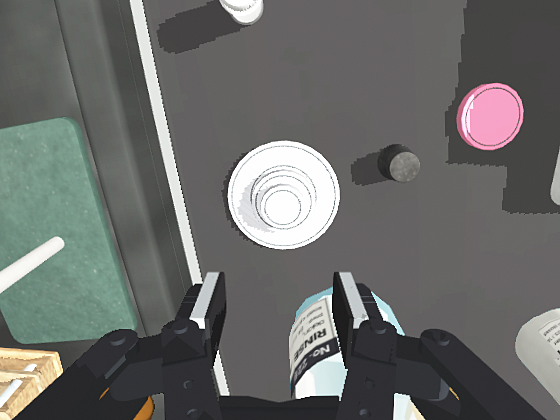

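```bash
python3 - <<'E'
from h import *
w=snap('wrist'); rel([.55,-.05,.25],-1.705)
for z,b in ((.006,(222,135,345,255)),(.016,(240,155,325,240)),(.026,(240,155,325,240))): disc(w,b,z,.003)
E
```

```text
t 16.73 tcp [0.5551 0.2925 0.1583] shift cm [-4.12 -9.29 33.97] rot [ 0.004  0.    -0.006] gap 0.564 F [ 0.4 -0.9  0.2] q [0.31 0.61 1.5  0.   1.03 2.01]
disc ell 555.1 291.5 [99.3 99.7] circ [554.9 291.3] 50.2
disc ell 553.3 291.9 [55.2 55.6] circ [553.4 292.1] 28.0
disc ell 552.3 292.5 [37.3 37.4] circ [552.2 292.4] 19.0
```

Stack is good: big 1.8 mm off the plate centre, small 1.2 mm off the big. Now over to the balance. I'll also flip the hand half a turn so its camera side faces away from the wall (x = 0.781), since the open bar ends close to it.

```bash
python3 -m handwheel '[0,-4,1,0,-0.12,0,5.5, 0,-8,4,0,-0.24,0,5.5, 0,-9,8,0,-0.36,0,5.5, 0,-9,12,0,-0.48,0,5.5, 0,-9,16,0,-0.6,0,5.5, 0,-9,20,0,-0.72,0,5.5, 0,-9,24,0,-0.84,0,5.5, 0,-9,28,0,-0.96,0,5.5, 0,-9,32,0,-1.08,0,5.5, 0,-9,34.5,0,-1.2,0,5.5]'
python3 -c "
from h import *
rel([.51,-.05,.25],1.437)"
```

```text
t: 17.57
tcp_pos: [0.506, -0.0452, 0.2424]
tool_rot: [-0.346, 0.619, -0.616, 0.343]
force: [-0.1, -0.8, 0.2]
finger_gap: 0.643
t 17.57 tcp [ 0.506  -0.0452  0.2424] shift cm [ 0.19 -0.76  0.59] rot [ 0.006 -1.989 -0.005] gap 0.643 F [-0.1 -0.8  0.2] q [-0.31  0.35  1.7  -0.    1.09  0.24]
```

```bash
python3 -m handwheel '[0,0,0,0,-0.12,0,5.5, 0,0,0,0,-0.24,0,5.5, 0,0,0,0,-0.36,0,5.5, 0,0,0,0,-0.48,0,5.5, 0,0,0,0,-0.6,0,5.5, 0,0,0,0,-0.72,0,5.5, 0,0,0,0,-0.84,0,5.5, 0,0,0,0,-0.96,0,5.5, 0,0,0,0,-1.08,0,5.5, 0,0,0,0,-1.2,0,5.5]'
python3 -m handwheel '[0,0,0,0,-0.12,0,5.5, 0,0,0,0,-0.24,0,5.5, 0,0,0,0,-0.36,0,5.5, 0,0,0,0,-0.48,0,5.5, 0,0,0,0,-0.6,0,5.5, 0,0,0,0,-0.72,0,5.5, 0,0,0,0,-0.74,0,5.5, 0,0,0,0,-0.74,0,5.5]'
python3 - <<'E'
from h import *
manip.snapshot('wrist');w=snap('wrist','w22'); np.savez('w22.npz',**w); snap('scene','s22'); rel([.51,-.05,.25],1.437)
E
```

```text
t: 18.4
tcp_pos: [0.5064, -0.0436, 0.2422]
tool_rot: [0.634, -0.317, 0.313, -0.633]
force: [-0.2, -0.0, 0.4]
finger_gap: 0.646
t: 19.07
tcp_pos: [0.5068, -0.0437, 0.2427]
tool_rot: [-0.704, 0.069, -0.065, 0.704]
force: [0.4, 0.1, -0.1]
finger_gap: 0.641
t 19.22 tcp [ 0.5072 -0.0438  0.2433] shift cm [ 0.39 -0.67 -0.55] rot [-0.    -0.057 -0.004] gap 0.642 F [-0.1 -0.3 -0.6] q [-0.31  0.35  1.7  -0.    1.09 -1.69]
```

View pics/w22.png

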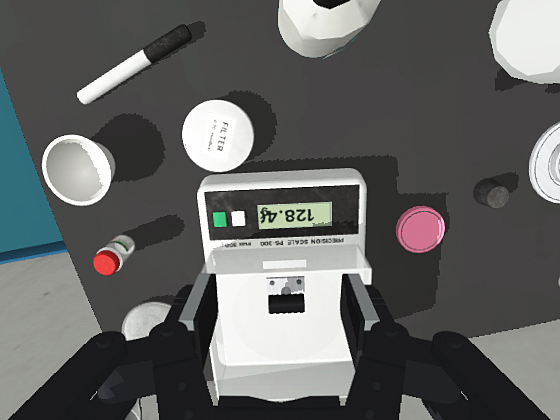

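View pics/s22.png

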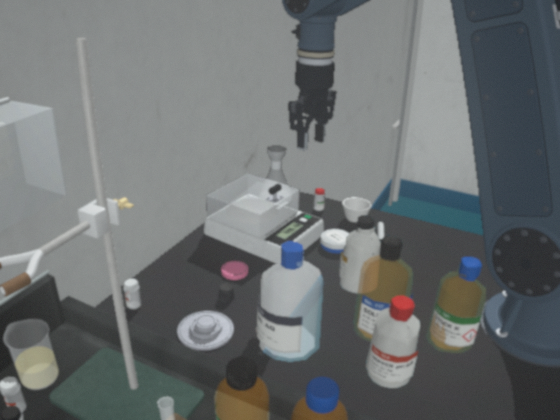

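Wrist view now shows the bar at (287,303), balance nearly square to the image, stem bracket at (287,287).

```bash
python3 - <<'E'
from h import *
w=ld('w22'); P=[];px=[]
d=w['depth'];f=w['frame']
for v in range(285,320):
    for u in range(262,312):
        if f[v,u].max()<70:
            o,r=ray(w,u,v); p=o+r*d[v,u]
            if p[2]>.115: P.append(p);px.append((u,v))
P=np.array(P);px=np.array(px)
print(len(P),px.min(0),px.max(0),P.mean(0).round(4),P.max(0).round(4),P.min(0).round(4))
Q=P[:,:2]-P[:,:2].mean(0); print('bar yaw', np.degrees(cv2.minAreaRect((P[:,:2]*1000).astype(np.float32))[2]),cv2.minAreaRect((P[:,:2]*1000).astype(np.float32)))
# cover side edges / panel edges
for nm,pts,z in [('panel top/back',[(203,190),(360,184)],.05),('sides L',[(206,200),(212,290)],.05)]:
    a=[onplane(w,*p,z) for p in pts]; dd=a[1]-a[0]; print(nm,a,np.arctan2(dd[1],dd[0]))
cv2.imwrite('pics/w22z.png',cv2.resize(cv2.cvtColor(f,cv2.COLOR_RGB2BGR)[160:340,180:390],None,fx=3.3,fy=3.3,interpolation=cv2.INTER_CUBIC))
E
```

```text
649 [269 294] [303 313] [ 0.588  -0.0522  0.1356] [ 0.6001 -0.0273  0.3898] [ 0.427  -0.0676  0.1254]
bar yaw 4430.607547935978 ((513.774658203125, -35.526954650878906), (28.674694061279297, 172.8163299560547), 77.32868957519531)
panel top/back [array([ 0.50008669, -0.11741702,  0.05      ]), array([0.52350049, 0.03546528, 0.05      ])] 1.4188278885449825
sides L [array([ 0.51062064, -0.11708407,  0.05      ]), array([ 0.61078106, -0.13684969,  0.05      ])] -0.19483619901952628
```

View pics/w22z.png

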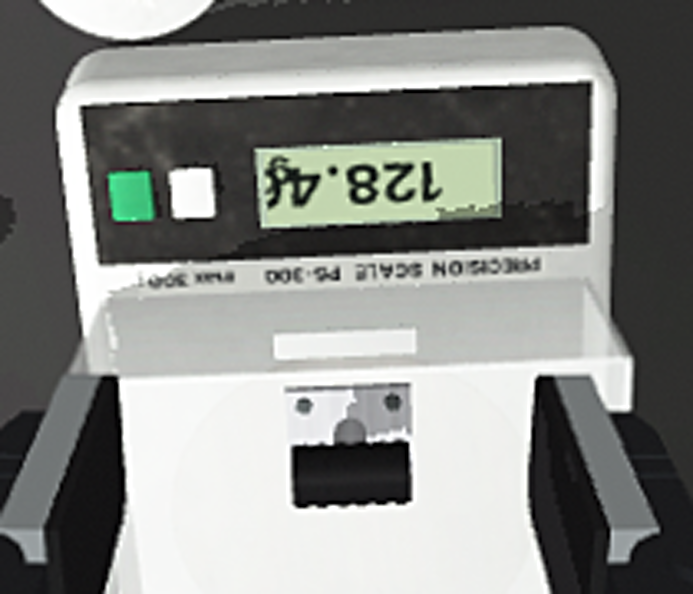

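```bash
python3 - <<'E'
from h import *
w=ld('w22'); d=w['depth']; f=w['frame']
for pts,z in [([(210.3,239.7),(358.8,233.6)],.05),([(203.9,191.8),(359.4,184.8)],.05),([(266.5,271.5),(304.5,269.5)],.105),([(268.8,313),(304.5,312)],.13),([(202,276.5),(371,269)],.105)]:
    a=[onplane(w,*p,z) for p in pts]; dd=a[1]-a[0]; print(np.arctan2(dd[1],dd[0]).round(3),a[0].round(3),a[1].round(3))
P=cloud(w,(266,290,308,318)); P=P[(P[:,2]>.118)&(P[:,2]<.14)]; print(len(P),np.median(P,0).round(4),P.max(0).round(4),P.min(0).round(4))
r=cv2.minAreaRect((P[:,:2]*1000).astype(np.float32)); print(r)
top=P[P[:,2]>P[:,2].max()-.002]; print('top line',top.mean(0).round(4))
# ends along y_b
for yaw in (1.43,):
    yb=np.array([np.cos(yaw),np.sin(yaw)]); xb=np.array([yb[1],-yb[0]]); Y=P[:,:2]@yb; X=P[:,:2]@xb
    c=np.percentile(Y,[.5,99.5]); print('len',c[1]-c[0]); m=c.mean(); x=np.percentile(X,[.5,99.5]); print('x range',x, 'topx',(top[:,:2]@xb).mean()); print('centre', xb*(top[:,:2]@xb).mean()+yb*m, xb*x.mean()+yb*m)
E
```

```text
1.423 [ 0.553 -0.124  0.05 ] [0.575 0.028 0.05 ]
1.426 [ 0.502 -0.117  0.05 ] [0.524 0.035 0.05 ]
1.438 [ 0.572 -0.066  0.105] [ 0.576 -0.033  0.105]
1.411 [ 0.598 -0.069  0.13 ] [ 0.603 -0.039  0.13 ]
1.428 [ 0.566 -0.125  0.105] [0.587 0.026 0.105]
691 [ 0.588  -0.0526  0.1354] [ 0.6001 -0.0373  0.1386] [ 0.5818 -0.0682  0.1181]
((591.3516235351562, -52.90928649902344), (29.98328399658203, 15.3798246383667), 80.5583724975586)
top line [ 0.5913 -0.0522  0.1372]
len 0.02975656688324455
x range [0.58530062 0.59976352] topx 0.5927420483424141
centre [ 0.59117469 -0.05285545] [ 0.59096679 -0.05282598]
```

```bash
python3 - <<'E'
from h import *
rel([.591,-.0528,.17],1.426)
a=np.arctan2(79,137);r=15.814
for t in range(0,47,3): print(t,round(13.7-r*np.cos(a+np.radians(t)),2),round(-(r*np.sin(a+np.radians(t))-7.9),2))
E
```

```text
t 19.22 tcp [ 0.5072 -0.0438  0.2433] shift cm [8.43 7.29 0.71] rot [-0.    -0.046 -0.004] gap 0.642 F [-0.1 -0.3 -0.6] q [-0.31  0.35  1.7  -0.    1.09 -1.69]
0 0.0 0.0
3 0.43 -0.71
6 0.9 -1.39
9 1.4 -2.05
12 1.94 -2.68
15 2.51 -3.28
18 3.11 -3.85
21 3.74 -4.38
24 4.4 -4.89
27 5.08 -5.36
30 5.79 -5.79
33 6.51 -6.19
36 7.26 -6.54
39 8.02 -6.86
42 8.81 -7.14
45 9.6 -7.37
```

```bash
python3 -m handwheel '[3,0,0.3,0,-0.046,0,5.5, 6,2,0.7,0,-0.046,0,5.5, 8.4,4,0.7,0,-0.046,0,5.5, 8.4,6,0.7,0,-0.046,0,5.5, 8.4,6.8,0.7,0,-0.046,0,5.5, 8.4,6.8,0.7,0,-0.046,0,5.5, 8.4,6.8,0.7,0,-0.046,0,5.5]'
python3 - <<'E'
from h import *
manip.snapshot('wrist');manip.snapshot('wrist');w=snap('wrist','w23'); np.savez('w23.npz',**w); rel([.591,-.0528,.115],1.426)
E
```

```text
t: 19.8
tcp_pos: [0.5902, -0.0525, 0.1753]
tool_rot: [-0.705, 0.052, -0.049, 0.705]
force: [1.0, 0.2, 0.4]
finger_gap: 0.643
t 19.95 tcp [ 0.5915 -0.0529  0.177 ] shift cm [-0.05  6.2   0.  ] rot [ 0.     0.002 -0.001] gap 0.645 F [-0.  -0.2 -1.1] q [-0.28  0.55  1.56 -0.    1.03 -1.7 ]
```

View pics/w23.png

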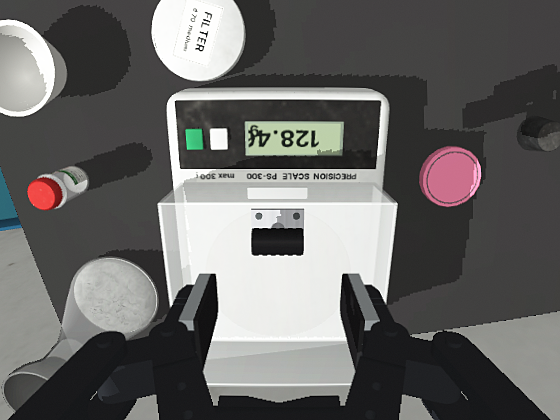

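```bash
python3 - <<'E'
from h import *
w=ld('w23'); P=cloud(w,(245,218,308,262)); P=P[(P[:,2]>.120)&(P[:,2]<.14)]
yb=np.array([np.cos(1.426),np.sin(1.426)]); xb=np.array([yb[1],-yb[0]]); Y=P[:,:2]@yb;X=P[:,:2]@xb
top=P[P[:,2]>P[:,2].max()-.002]; c=np.percentile(Y,[.5,99.5]); print(c[1]-c[0],P[:,2].max(), xb*np.mean(np.percentile(X,[.5,99.5]))+yb*c.mean(), xb*(top[:,:2]@xb).mean()+yb*c.mean())
E
python3 -m handwheel '[-0.05,1.5,0,0,0,0,5.2, -0.05,3,0,0,0,0,5.2, -0.05,4.5,0,0,0,0,5.2, -0.05,5.2,0,0,0,0,5.2, -0.05,5.2,0,0,0,0,5.2, -0.05,5.2,0,0,0,0,5.2]'
python3 - <<'E'
from h import *
manip.snapshot('wrist');manip.snapshot('wrist');w=snap('wrist','w24'); np.savez('w24.npz',**w); rel([.591,-.0528,.115],1.426)
st=manip.sense()['tcp_pos'];zd=np.array([np.cos(1.426),np.sin(1.426)])
for b in [(160,260,235,340),(330,260,400,340)]:
    P=cloud(w,b); Z=(P[:,:2]-st[:2])@zd; m=(abs(abs(Z)-.030)<.006)&(P[:,2]>.11); print(np.percentile(P[m][:,2],[0,.5,1,2,5,10]).round(4), Z[m].mean())
E
```

```text
0.029721956031018557 0.1386309307006404 [ 0.59141264 -0.05285223] [ 0.59169108 -0.05289283]
t: 20.45
tcp_pos: [0.5908, -0.0528, 0.1242]
tool_rot: [0.705, -0.051, 0.05, -0.705]
force: [-0.6, 0.2, -0.4]
finger_gap: 0.612
t 20.6 tcp [ 0.5914 -0.0529  0.1247] shift cm [-0.04  0.97  0.01] rot [ 0.     0.002 -0.001] gap 0.61 F [ 0.2 -0.4 -0.4] q [-0.28  0.62  1.6  -0.    0.92 -1.7 ]
[0.1319 0.1333 0.1344 0.1359 0.1382 0.1412] -0.028419925406726724
[0.1316 0.1332 0.1342 0.1353 0.1376 0.1404] 0.029531891996059878
```

View pics/w24.png

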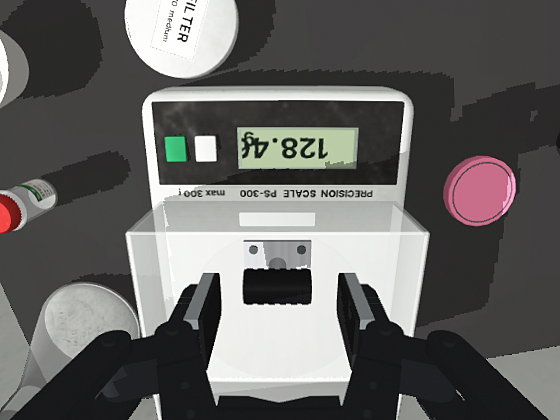

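```bash
python3 -m handwheel '[-0.02,0.5,0,0,0,0,4.6, -0.02,0.9,0,0,0,0,4.4, -0.02,1.15,0,0,0,0,4.2, -0.02,1.2,0,0,0,0,4.0, -0.02,1.2,0,0,0,0,4.0, -0.02,1.2,0,0,0,0,4.0]'
python3 - <<'E'
from h import *
manip.snapshot('wrist');w=snap('wrist','w25'); np.savez('w25.npz',**w); rel([.591,-.0528,.1125],1.426)
st=manip.sense()['tcp_pos'];zd=np.array([np.cos(1.426),np.sin(1.426)])
for b in [(190,260,245,340),(310,260,370,340)]:
    P=cloud(w,b); Z=(P[:,:2]-st[:2])@zd; m=(abs(abs(Z)-.024)<.005)&(P[:,2]>.107); print(np.percentile(P[m][:,2],[0,.5,1,2,5,10]).round(4), Z[m].mean())
E
```

```text
t: 21.1
tcp_pos: [0.5903, -0.0526, 0.1114]
tool_rot: [-0.705, 0.052, -0.049, 0.705]
force: [-0.2, 1.3, 0.3]
finger_gap: 0.467
t 21.2 tcp [ 0.5904 -0.0527  0.1116] shift cm [ 0.06 -0.09 -0.  ] rot [ 0.     0.002 -0.003] gap 0.47 F [-0.8  0.3 -0.1] q [-0.28  0.64  1.61 -0.    0.9  -1.7 ]
[0.1168 0.1183 0.119  0.1205 0.1227 0.1255] -0.02251113094095703
[0.116  0.1183 0.1191 0.1201 0.1227 0.1259] 0.02343567454950791
```

View pics/w25.png

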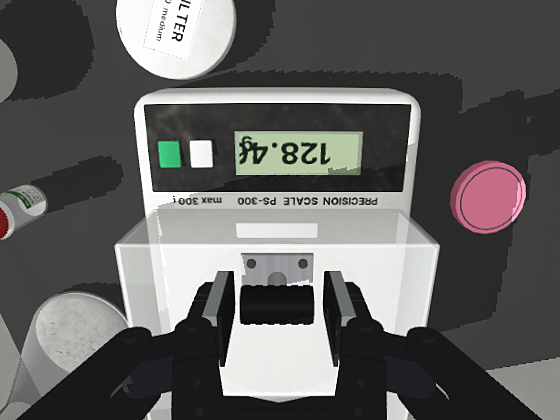

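Bar centred between pads at (277,304). Grip it.

```bash
python3 -m handwheel '[0.05,0,0,0,0,0,3.4, 0.05,0,0,0,0,0,2.8, 0.05,0,0,0,0,0,2.2, 0.05,0,0,0,0,0,2, 0.05,0,0,0,0,0,2, 0.05,0,0,0,0,0,2]' 30
python3 - <<'E'
from h import *
w=snap('wrist','w26'); np.savez('w26.npz',**w); rel([.591,-.0528,.1125],1.426)
E
```

```text
t: 21.7
tcp_pos: [0.5908, -0.0535, 0.1119]
tool_rot: [0.706, -0.051, 0.049, -0.705]
force: [-2.4, -4.9, 4.0]
finger_gap: 0.342
t 21.75 tcp [ 0.5908 -0.0535  0.1118] shift cm [ 0.01 -0.07  0.07] rot [ 0.001  0.002 -0.003] gap 0.344 F [-2.1 -5.   2.7] q [-0.28  0.64  1.61 -0.    0.9  -1.7 ]
```

View pics/w26.png

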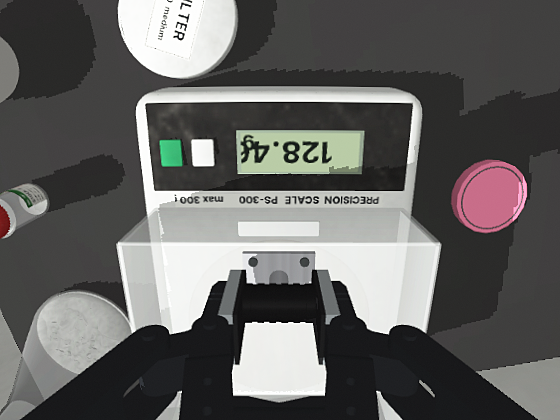

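```bash
python3 -m handwheel '[0.14,-0.24,-0.05,0,0,0,2, 0.28,-0.48,-0.05,0,0,0,2, 0.58,-0.94,-0.05,0,0,0,2, 0.9,-1.39,-0.05,0,0,0,2, 1.23,-1.83,-0.05,0,0,0,2, 1.58,-2.26,-0.05,0,0,0,2, 1.94,-2.68,-0.05,0,0,0,2, 2.32,-3.08,-0.05,0,0,0,2, 2.51,-3.28,-0.05,0,0,0,2, 2.51,-3.28,-0.05,0,0,0,2]'
python3 - <<'E'
from h import *
w=snap('wrist','w27'); np.savez('w27.npz',**w); snap('scene','s27');rel([.591,-.0528,.1125],1.426)
E
```

```text
t: 22.58
tcp_pos: [0.6162, -0.0571, 0.1445]
tool_rot: [0.705, -0.051, 0.049, -0.705]
force: [-0.6, -4.1, -2.6]
finger_gap: 0.339
t 22.68 tcp [ 0.6157 -0.0571  0.1441] shift cm [-2.5   3.17  0.07] rot [ 0.001  0.002 -0.003] gap 0.34 F [-0.4 -4.5 -4.4] q [-0.27  0.62  1.52 -0.    1.   -1.7 ]
```

View pics/w27.png

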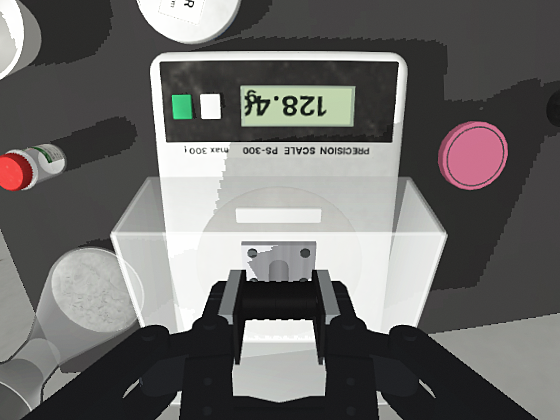

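View pics/s27.png

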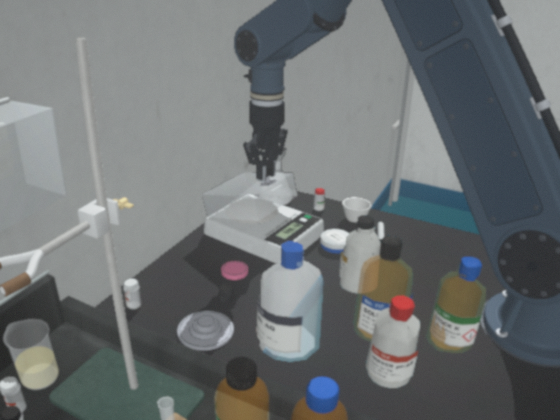

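The cover has lifted about 15° and follows the hand. Continue to 30°.

```bash
python3 -m handwheel '[0.3,-0.29,-0.05,0,0,0,2, 0.6,-0.57,-0.05,0,0,0,2, 0.91,-0.84,-0.05,0,0,0,2, 1.23,-1.10,-0.05,0,0,0,2, 1.56,-1.36,-0.05,0,0,0,2, 1.89,-1.61,-0.05,0,0,0,2, 2.23,-1.85,-0.05,0,0,0,2, 2.57,-2.08,-0.05,0,0,0,2, 2.92,-2.3,-0.05,0,0,0,2, 3.28,-2.51,-0.05,0,0,0,2]'
python3 - <<'E'
from h import *
w=snap('wrist','w28'); np.savez('w28.npz',**w); rel([.591,-.0528,.1125],1.426)
E
```

```text
t: 23.52
tcp_pos: [0.6481, -0.0618, 0.1694]
tool_rot: [-0.705, 0.052, -0.049, 0.706]
force: [0.1, -3.9, -3.9]
finger_gap: 0.343
t 23.57 tcp [ 0.6492 -0.0619  0.1699] shift cm [-5.88  5.76  0.07] rot [-0.     0.002 -0.002] gap 0.342 F [ 0.3 -2.2 -3.8] q [-0.27  0.63  1.41  0.    1.1  -1.69]
```

View pics/w28.png

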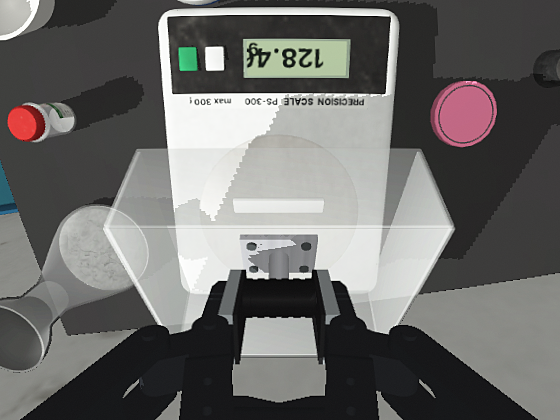

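```bash
python3 -m handwheel '[0.36,-0.2,-0.03,0,0,0,2, 0.72,-0.4,-0.03,0,0,0,2, 1.09,-0.58,-0.03,0,0,0,2, 1.47,-0.75,-0.03,0,0,0,2, 1.85,-0.92,-0.03,0,0,0,2, 2.23,-1.07,-0.03,0,0,0,2, 2.62,-1.21,-0.03,0,0,0,2, 3.02,-1.35,-0.03,0,0,0,2, 3.41,-1.47,-0.03,0,0,0,2, 3.81,-1.58,-0.03,0,0,0,2]'
python3 -m handwheel '[0,0,0,0,0,0,2, 0,0,0,0,0,0,2, 0,0,0,0,0,0,2, 0,0,0,0,0,0,2, 0,0,0,0,0,0,2, 0,0,0,0,0,0,2]'
python3 - <<'E'
from h import *
w=snap('wrist','w29'); np.savez('w29.npz',**w); snap('scene','s29');s=snap('top','t29');np.savez('t29.npz',**s); rel([.591,-.0528,.1118],1.426)
P=cloud(w,(240,270,320,330)); 
st=manip.sense(); d=(st['tcp_pos']-[.5908,-.0530,.1118]); xb=np.array([np.sin(1.426),-np.cos(1.426)]); dx=d[:2]@xb*100
print('angle est', np.degrees(np.arctan2(7.9+d[2]*100,13.7-dx))-29.97, np.hypot(7.9+d[2]*100,13.7-dx))
E
```

```text
t: 24.4
tcp_pos: [0.6862, -0.0673, 0.1853]
tool_rot: [-0.705, 0.051, -0.049, 0.706]
force: [-1.6, 0.9, -0.3]
finger_gap: 0.339
t: 24.9
tcp_pos: [0.6859, -0.0673, 0.1852]
tool_rot: [-0.705, 0.051, -0.049, 0.706]
force: [-2.2, 2.6, 0.9]
finger_gap: 0.342
t 25.05 tcp [ 0.6859 -0.0673  0.1852] shift cm [-9.58  7.37  0.08] rot [-0.001  0.002 -0.003] gap 0.345 F [-1.1  2.3  1.4] q [-0.26  0.66  1.29  0.    1.19 -1.69]
angle est 45.039476533402905 15.777655150297424
```

View pics/w29.png

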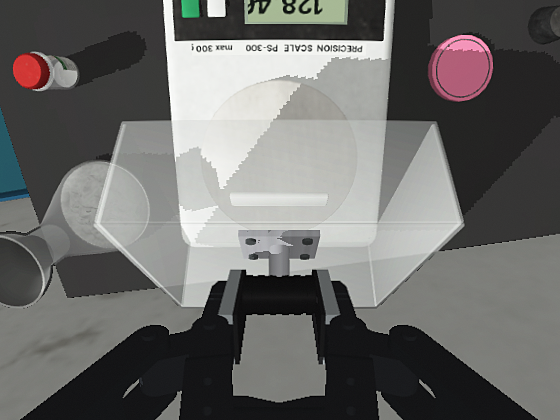

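View pics/s29.png

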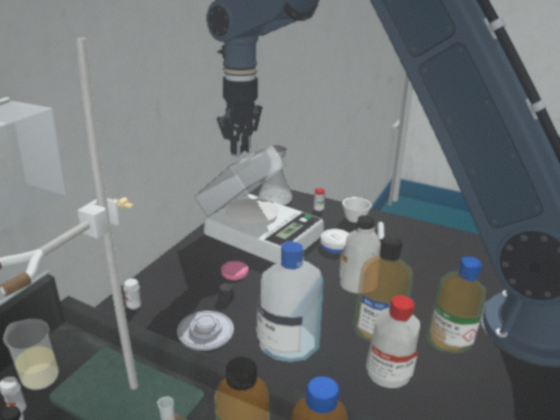

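View pics/t29.png

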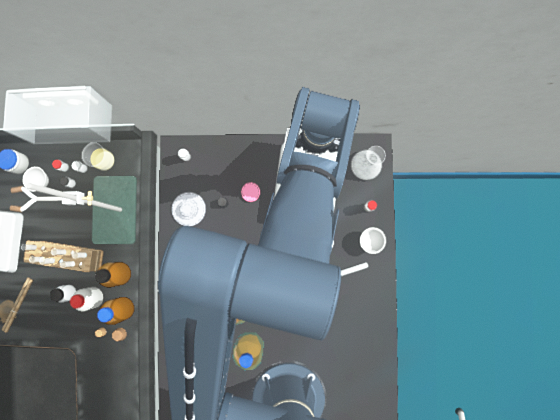

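Bar still between the pads at (280,293), cover at about 45° in the scene view, stack intact at (188,209) in the top view. One final numeric check, then hand in.

```bash
python3 - <<'E'
from h import *
w=ld('w29'); P=cloud(w,(244,268,318,312)); P=P[(P[:,2]>.18)&(P[:,2]<.225)]; print(len(P),np.percentile(P,[1,50,99],axis=0).round(4))
# bracket plate on cover (slope = cover angle)
xb=np.array([np.sin(1.426),-np.cos(1.426)])
B=cloud(w,(240,232,320,262)); X=B[:,:2]@xb; m=abs(B[:,2]-np.median(B[:,2]))<.02
k=np.polyfit(X[m],B[m,2],1); print('bracket slope deg',np.degrees(np.arctan(k[0])),m.sum())
t=ld('t29')
for z,b in ((.006,(165,185,212,232)),(.016,(178,198,200,220)),(.026,(180,198,198,218))): disc(t,b,z,.003)
rel([.6859,-.0673,.1852],1.426); 
E
```

```text
2895 [[ 0.6739 -0.0795  0.1952]
 [ 0.6791 -0.0647  0.2077]
 [ 0.6883 -0.0499  0.2115]]
bracket slope deg -40.73185948292958 2220
disc ell 549.2 293.1 [154.8 209.1] circ [557.6 288.7] 96.1
disc ell 552.7 290.5 [52.7 54.3] circ [552.7 290.8] 27.7
disc ell 551.3 292.0 [36.1 36.7] circ [551.2 291.9] 18.8
t 25.05 tcp [ 0.6859 -0.0673  0.1852] shift cm [-0.  0.  0.] rot [-0.001  0.002 -0.003] gap 0.345 F [-1.1  2.3  1.4] q [-0.26  0.66  1.29  0.    1.19 -1.69]
```

```bash
python3 -c "
from h import *
print(manip.sign_off()); print(manip.sense()['t'])"
```

```text
the job is handed in; nothing more can be done
None
the job is handed in; nothing more can be done
```

The weights are stacked on the plate, the cover is held open at about 45°, and the job was handed in at about 25 s, still gripping the bar.

- **Weights:** In the wrist view after release, the big disc was about 1.8 mm off the plate centre and the small disc about 1.2 mm off the big one. Both lay flat. A final top view had them about 2 mm apart. My automatic fit of the plate failed in that view, but the picture shows the stack in place.
- **Cover:** I gripped the bar end to end at 30 N and swung the cover up slowly along its arc. The hand position gives 45.0° open. The bar's height in the camera agrees, at about 46°. A rougher slope fit on the small bracket under the bar gave about 41°. All are within the 37 to 53° range. The hand was still, and only a few newtons showed at the wrist.
- **Other things on the bench:** No picture showed any of them moved, but I did not measure each one at the end.
- **Disagreement with the data given:** The fingertips looked about 5 to 9 mm behind the TCP at the openings I used, not 17 mm ahead of it. I set the heights from the camera and the contact force instead.

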